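# Walk the bench transformer into its dock

### The arm

A 6-joint arm with a two-finger parallel gripper is mounted at the origin on the work surface. World frame = base frame: x ahead of the robot, y to its left, z up, the work surface at z = 0. Lengths are in mm, angles in rad, forces in N, time in s.
With the tool pointing down it reaches from about 325 to 775 mm from the base axis. Payload 5.5 kg.
Tool frame: the origin (TCP) lies at the centre of the arm's flange, where the gripper is bolted on; the fingertips stand ahead of it and the grasp point (between the pads) lies 163 mm ahead of it (arm.tip_reach is the z of the fingertips in the tool frame, in mm); z points along the fingers, y is the line along which they close (so a half turn about z gives the same grasp; the last joint's range is limited). The gripper opens to 88 mm and grips with 3 to 60 N. Pads are 20 mm wide; open, the fingers measure 115 mm over their backs; the gripper's body (75 mm by 178 mm) begins 61 mm behind the grasp point.
Start: joints at [1.173, 0.091, 1.231, -0, 1.82, -0.057], TCP at [200.55, 565.507, 404.631] pointing down, gripper open.
Joint ranges: [-2.87, 2.87], [-0.86, 2.18], [0.17, 2.46], [-1.51, 4.65], [0.06, 2.69], [-2.65, 2.65]. Speed limits (rad/s): [2.57, 2.57, 3.01, 3.14, 3.14, 3.14].

### API

Orientations are given as a 3x3 rotation matrix whose columns are the frame's x, y, z axes.
In Python, from workcell import arm gives the robot as it stands. The module is installed in compiled form; this text tells all that it offers.
- The arm moves only by the tool move_arm, never from a script. Its argument "moves" is a list of rows, each an object with "offset": the shift along the tool's x, y, z in mm, a list of three; "twist": the turn about the tool's z in rad; "hand": the closure, from -1 (fully open) to 1 (shut), so that 0 is half open. A call has exactly 10 rows; each row shifts and turns the commanded pose from where the row before left it, along the tool's axes as they then stand; what a row does not reach is not made up. A row lasts 1/12 s, in which the tool goes at most 41.7 mm and 7.16 degrees, less where a joint would pass 70% of its speed; a pose out of reach is approached as far as the arm can. A call with a gripper value outside its range is refused whole. The fingers move at their own pace and stop on an object; "force" is the grip in N (left out, the last holds). Time passes only in rows, so rows that do not move let the fingers close, or fill a call up. It gives the time, the measured TCP pose, the force, the opening and the grip force at its end, in the units of the state.
- arm.state(): the state, without advancing time (a new reading comes with each control period).
- arm.read_camera(name): name is "scene" or "top"; returns a dict with "frame" (420x560x3 uint8, red, green, blue), "camera_matrix" (3x3 intrinsics, pixels), "position" and "attitude" of the camera in the world. Camera axes: x right, y down, z forward; pixel columns grow to the right and rows downward; lengths in mm; the calibration is good to about 2 mm. A picture is of the moment at which its call begins. There is no depth.
- arm.sign_off(): hands the job in; it is judged then, once.
Trained networks look in a picture, given as the dict that the camera call returned (one of the last four; its "shot" number tells which), for a name from the list of things; names that differ only in an ending like _2 or _b are one class to them, and where a whole thing is asked for, a point or a joint stands for the part that bears it (a point fixed in the world has none). Each returns a list of dicts, best first, with "conf" (0 to 1); they miss things now and then, are a little off and sometimes report something else, mostly with a low value. They report only what shows in the picture. A call takes as long as a camera call. They do not tell look-alikes from the thing itself.
- arm.trace(picture, name): "pixels" (420x560 bool, what is visible of it) and "extent" ([left, top, width, height] in pixels, round what is visible of it).
- arm.tip_of(picture, name): "point" ([column, row] in pixels: a listed point, or the origin of a listed thing).
The state is a dict: "time": time; "joint_positions": joint angles; "qvel": joint speeds; "effort": joint torques, N m; "tool_pos": TCP position; "tcp_rot": TCP orientation; "wrist_force": force on the tool from outside, world axes, zero at the start; "ft_torque": the same for the moment, N m; "finger_gap": finger opening in mm; "gripper_force": force on a finger pad.
Only numpy, scipy, OpenCV 4.12 (cv2) and the standard library are available. Lean on these libraries where they do the work, as an engineer would, in place of code of your own. Each camera call takes 0.05 s, during which the arm holds its last target. There are 200 camera calls.

### The job

Walk the heavy transformer away from the robot until its front is flush against the dock's stop bar, between the bar's ears, and then swing the orange keeper fully shut behind it. Never press on the transformer with more than 25 N: pushed square-on it will not slide within that, so push its two near corners in turn, letting it swing ahead a little each time, and ease it gently against the bar. Leave the other things on the bench alone.

Things in the scene. Friction and masses are not known exactly. Their poses are not given: they have to be found in the camera images.
- transformer: heavy dark box, about 4.7 kg, 90 mm along its x, 190 mm along y, 70 mm high, yellow stripes (20 mm wide) at its two ends. Origin: centre of the underside, at table height. x points out of its front, away from the robot; push on its -x face. Friction 0.6 on four feet 32 mm from centre in x, 30 in y. Pushed at its middle it needs 26 to 40 N.
- front_left (a point): the transformer's front left edge, in its frame x +45, y +95, z +20 mm. A push square to its near face at a stripe (82 mm off centre) takes 15 to 21 N, and turns it about a point some 27 mm beyond its centre, on the other side
- front_right (a point): the transformer's front right edge, in its frame x +45, y -95, z +20 mm
- dock: fixed aluminium stop bar faced with firm black rubber, 300 mm along its y, 40 mm high, 24 mm thick. Origin: middle of its near face at table height; x points away from the robot. An ear at each end stands out 20 mm towards the robot; the ears' inner faces are at y = +-130 mm. With the transformer home, its origin is at x = -45 mm here and the axes are parallel.
- keeper_pivot (a point): the keeper's upright hinge pin, a fixed post 50 mm high, 18 mm across; in the dock's frame x -100, y -155, this point at 27 mm height, the mid-height of the keeper
- keeper_tip (a point): free end of the keeper, at its mid-height, 105 mm from the pivot
- keeper (a joint): rad; orange bar, 105 mm long from its pivot, 12 mm thick, 14 to 40 mm above the table. 0 = shut on its stop, pointing along the dock's +y, 4 mm behind the docked transformer; positive = opened anticlockwise from above; pi/2 = pointing along the dock's -x; 2.3 = fully open. Stays where left (friction 0.1 N m). Starts open.
- solder_spool: upright metal spool, 54 mm across, 42 mm high; loose, to be left where it is; origin at the underside's centre unless said
- car_wheel: black model-car wheel lying flat, 88 mm across, 39 mm high; loose, to be left where it is; origin at the underside's centre unless said
- oil_bottle: small white bottle with red cap, 36 mm across, 85 mm high; loose, to be left where it is; origin at the underside's centre unless said
- screw_tray: white divided tray, 90 x 130 mm, 25 mm high; loose, to be left where it is; origin at the underside's centre unless said
- screwdriver: red-handled screwdriver lying down, 160 mm long (origin mid-length); loose, to be left where it is; origin at the underside's centre unless said
- tip_cleaner: brass cup, 68 mm across, 40 mm high; loose, to be left where it is; origin at the underside's centre unless said
- motor_box: cardboard box 60 x 90 mm, 45 mm high; loose, to be left where it is; origin at the underside's centre unless said
Mind the look-alikes: they are no part of the job. What is shaped like the transformer but green is not meant.

How it is judged (in metres and radians):
On the way:
1. the transformer stands flush against the stop bar between its ears (both front corners within 4 mm), the keeper still open by more than 1 rad (x of each of front_left, front_right in the frame of dock above -0.004 m and y of transformer in the frame of dock between -0.03 and 0.03 m and value of joint keeper above 1 rad), for 0.2 s.
At the end, for the whole second after the job is handed in: The transformer rests with both front corners within 4 mm of the stop bar, its centre within 30 mm of the bar's middle (between the ears), the keeper is shut to within 0.08 rad, and all is at rest (x of each of front_left, front_right in the frame of dock above -0.004 m and y of transformer in the frame of dock between -0.03 and 0.03 m and value of joint keeper below 0.08 rad and linear speed of transformer below 0.01 m/s and velocity of joint keeper between -0.05 and 0.05 rad/s); the robot touches nothing.
It fails at once if more than 25 N of push on the transformer (contact force between any of the arm, the fingers and transformer above 25 N).
It fails at once if the transformer is tipped by more than 6 degrees (angle between transformer's own z axis and vertical above 0.105 rad).
It fails at once if another thing on the bench is moved by more than 15 mm (distance of any of solder_spool, car_wheel, oil_bottle, screw_tray, screwdriver, tip_cleaner, motor_box from where it was at the start of the episode above 0.015 m).
It also fails if it takes over 72 s, if anything falls off the work surface, if the arm or the gripper's body presses on something with over 40 N, if the wrist force passes 120 N, or if a joint passes its speed limit or range.

## Working session

There is one attempt and no reset: what is moved stays moved. The work goes in short steps, Python scripts to look and compute and a tool call to move; the robot and the scene stay as the last step left them, time stands still between calls to the robot, and variables do not carry over. Pictures are saved under pics/ and viewed, at most 10 in all, crops included, and the job is handed in when it is done.

Besides the shell and the picture viewer there is one more tool, called after "Call:" as a command line: name --argument value ..., lists and objects as JSON in quotes. move_arm: Moves the arm, as the interface text tells. Its arguments: {"type":"object","properties":{"moves":{"type":"array","items":{"type":"object","properties":{"offset":{"type":"array","items":{"type":"number"}},"twist":{"type":"number"},"hand":{"type":"number"}}}},"force":{"type":"number"}},"required":["moves"]}

```bash
mkdir -p pics; cat > h.py <<'E'
import numpy as np, cv2
from workcell import arm
def ray(p,uv,z):
    K=np.array(p["camera_matrix"]);R=np.array(p["attitude"]);o=np.array(p["position"])
    d=R@np.linalg.solve(K,[uv[0],uv[1],1.]);return o+d*(z-o[2])/d[2]
def proj(p,X):
    K=np.array(p["camera_matrix"]);R=np.array(p["attitude"]);o=np.array(p["position"])
    c=K@(R.T@(np.array(X,float)-o));return c[:2]/c[2]
def save(p,n,crop=None,s=1):
    f=p["frame"][:,:,::-1]
    if crop: x,y,w,h=crop;f=f[y:y+h,x:x+w]
    cv2.imwrite("pics/"+n,cv2.resize(f,None,fx=s,fy=s,interpolation=cv2.INTER_CUBIC))
E
python3 - <<'E'
from h import *
np.set_printoptions(precision=1,suppress=True)
a=arm.read_camera("scene");b=arm.read_camera("top")
f=np.hstack([cv2.resize(x["frame"],(400,300)) for x in(a,b)])
save(b,"top.png");save(a,"scene.png")
for n,p in(("scene",a),("top",b)):
    print(n,p["position"],np.array(p["attitude"]).tolist(),p["camera_matrix"])
    for k,z in(("transformer",0),("front_left",20),("front_right",20),("dock",0),("keeper_pivot",27),("keeper_tip",27),("car_wheel",0),("screw_tray",0),("oil_bottle",0),("solder_spool",0),("screwdriver",0),("tip_cleaner",0),("motor_box",0)):
        for d in arm.tip_of(p,k)[:3]: print(k,d["point"],round(d["conf"],2),ray(p,d["point"],z)[:2])
s=arm.state();print(s["tcp_rot"],arm.tip_reach,s["wrist_force"])
E
```

```text
scene [1426.  -416.6 1098.3] [[0.4341956363128169, 0.664682266438231, -0.6080062780016706], [0.9006467208141256, -0.33350082619559657, 0.27859052965529424], [-0.01759641138615853, -0.6685616528110113, -0.7434485070917408]] [[511.    0.  272.3]
 [  0.  511.  209.9]
 [  0.    0.    1. ]]
transformer [188.8, 188.5] 0.71 [ 336.7 -192.5]
transformer [398.7, 183.2] 0.61 [601.3 382.7]
transformer [369.6, 160.2] 0.37 [475.6 360.7]
front_left [340.2, 213.3] 0.85 [641.5 152.6]
front_left [155.5, 195.9] 0.59 [ 341.2 -294.2]
front_right [275.2, 234.7] 0.87 [629.4 -44.9]
front_right [400.1, 184.3] 0.55 [621.9 369.2]
dock [315.2, 241.0] 0.65 [683.6  50.2]
dock [299.0, 215.4] 0.21 [581.2  54. ]
keeper_tip [221.0, 205.4] 0.63 [ 468.8 -138.4]
car_wheel [319.2, 270.2] 0.6 [773.3  12.5]
screw_tray [366.5, 158.7] 0.82 [465.3 355.8]
oil_bottle [359.1, 252.6] 0.67 [770.7 136. ]
solder_spool [378.3, 214.0] 0.89 [677.9 258.8]
screwdriver [317.6, 267.8] 0.7 [764.7  12.5]
screwdriver [128.3, 230.6] 0.66 [ 416.9 -400.5]
screwdriver [234.3, 272.0] 0.25 [ 679.7 -188.4]
tip_cleaner [131.2, 233.5] 0.59 [ 430.9 -39
[... 587 characters left out ...]
.7] 0.59 [675.4  50.6]
keeper_pivot [314.1, 196.9] 0.79 [565.6 -95.8]
keeper_pivot [252.8, 151.2] 0.25 [673.3  44.3]
keeper_tip [336.9, 237.5] 0.51 [ 472.6 -146. ]
car_wheel [269.3, 114.2] 0.82 [768.5   6.4]
car_wheel [248.4, 192.1] 0.44 [581.1  57. ]
screw_tray [122.4, 242.4] 0.79 [465.1 353.8]
oil_bottle [216.9, 121.6] 0.69 [752.  132.4]
oil_bottle [249.1, 193.0] 0.53 [578.9  55.4]
solder_spool [166.9, 148.4] 0.81 [688.1 252. ]
solder_spool [351.4, 148.3] 0.42 [ 683.2 -188.1]
screwdriver [446.7, 257.9] 0.75 [ 423.5 -401.8]
tip_cleaner [354.0, 149.0] 0.93 [ 681.5 -194.2]
motor_box [111.2, 184.1] 0.73 [603.5 383.9]
[[-0.9  0.3  0. ]
 [ 0.3  0.9  0. ]
 [-0.   0.  -1. ]] 182.0 [ 0.2 -0.4 -0.7]
```

View pics/top.png

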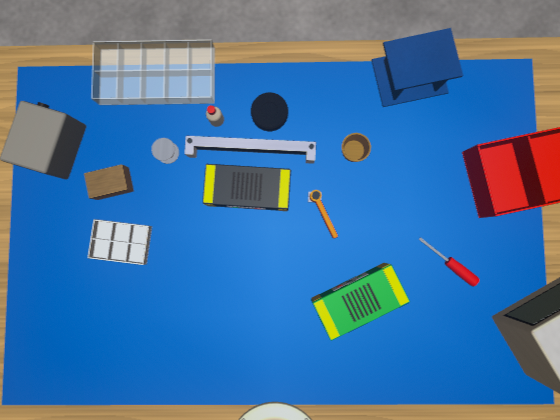

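```bash
cat > m.py <<'E'
from h import *
np.set_printoptions(precision=2,suppress=True)
from scipy.optimize import least_squares
p=arm.read_camera("top")
def corners(name,near,ztop):
    c=[d for d in arm.trace(p,name)]
    for d in c:
        e=d["extent"];cx,cy=e[0]+e[2]/2,e[1]+e[3]/2
        m=d["pixels"].astype(np.uint8)
        cn=max(cv2.findContours(m,0,1)[0],key=cv2.contourArea)
        r=cv2.minAreaRect(cn);print(name,d["conf"],e,r)
for n in("transformer","dock","keeper"): corners(n,0,0)
save(p,"crop.png",(170,100,200,160),4)
E
python3 m.py; python3 -c "
from h import *
print(arm.state())"
```

```text
transformer 0.96 [313.0, 260.9, 97.9, 82.3] ((360.1075439453125, 299.91546630859375), (47.2232666015625, 88.59857177734375), 63.92464065551758)
transformer 0.72 [200.6, 165.3, 89.7, 49.4] ((247.29534912109375, 186.6834716796875), (86.98575592041016, 43.998863220214844), 4.205357074737549)
transformer 0.33 [308.0, 190.1, 30.2, 48.8] ((323.79998779296875, 214.10000610351562), (51.87677764892578, 11.180339813232422), 63.43495178222656)
dock 0.96 [186.2, 134.5, 151.0, 105.4] ((250.66958618164062, 148.60848999023438), (131.13619995117188, 22.921369552612305), 2.862405300140381)
keeper 0.53 [310.7, 193.1, 29.2, 38.8] ((324.6037902832031, 214.88677978515625), (49.72983169555664, 8.353057861328125), 60.945396423339844)
keeper 0.35 [202.9, 167.1, 90.2, 44.8] ((246.982666015625, 186.90663146972656), (87.63423919677734, 42.412078857421875), 3.5214531421661377)
{'time': 1.6, 'joint_positions': array([ 1.17330476e+00,  9.11276283e-02,  1.23067292e+00,  1.29002952e-05,
        1.81978620e+00, -5.66820665e-02]), 'qvel': array([-0.00128169, -0.00159576, -0.00087967, -0.00020816,  0.00167457,
        0.00104261]), 'effort': array([-9.97257448e-04, -4.46207035e+01, -4.06487596e+01,  6.97956886e-02,
        2.02717062e-02, -3.75794031e-06]), 'tool_pos': array([200.55033204, 565.51980425, 404.62996667]), 'tcp_rot': array([[-9.42485463e-01,  3.34247143e-01, -9.24471210e-06],
       [ 3.34247143e-01,  9.42485463e-01,  1.02775962e-05],
       [ 1.21482639e-05,  6.59646637e-06, -1.00000000e+00]]), 'wrist_force': array([ 0.56082208, -0.02306949, -0.63681545]), 'ft_torque': array([-0.00416559, -0.00221292,  0.00726192]), 'gripper_force': 0.0, 'finger_gap': 88.0379669292305}
```

View pics/crop.png

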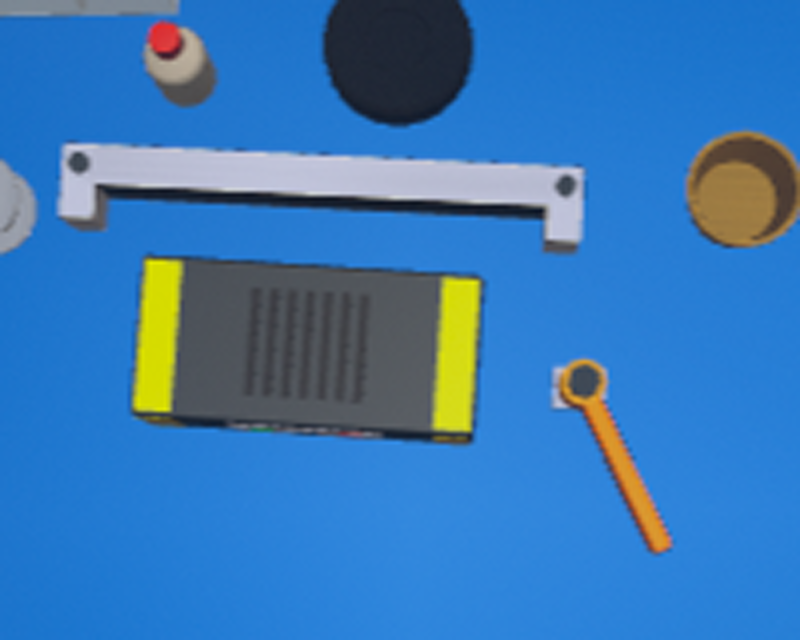

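The first candidate, at (360,300), is green and so the look-alike. The second, at (248,190), is dark with yellow end stripes and sits in front of the dock, and the crop confirms it as the transformer. The keeper is open: its pivot is at about (315,196) and its tip at (335,237).

```bash
cat > pose.py <<'E'
from h import *
from scipy.optimize import least_squares
np.set_printoptions(precision=3,suppress=True)
def fitT(p,x0,show=False):
    # refine with colour mask: top-face = yellow stripe corners via minAreaRect of stripes
    hsv=cv2.cvtColor(p["frame"],cv2.COLOR_RGB2HSV)
    m=cv2.inRange(hsv,(24,120,170),(36,255,255))
    c=[k for k in cv2.findContours(m,cv2.RETR_EXTERNAL,cv2.CHAIN_APPROX_NONE)[0] if cv2.contourArea(k)>150]
    out=[]
    for k in c:
        M=cv2.moments(k);w=ray(p,(M["m10"]/M["m00"],M["m01"]/M["m00"]),70)[:2]
        if np.hypot(*(w-x0))<160: out.append(w)
    out=np.array(sorted(out,key=lambda w:-w[1]))
    d=out[0]-out[-1]; c=out.mean(0); th=np.arctan2(-d[0],d[1])
    return c,th,np.hypot(*d),len(out)
E
python3 - <<'E'
from pose import *
p=arm.read_camera("top")
u=lambda x,y:ray(p,(170+x/4-.4,100+y/4-.4),0)
def w(x,y,z): return ray(p,(170+x/4-.4,100+y/4-.4),z)[:2]
T=np.array([w(147,257,70),w(482,277,70),w(472,432,70),w(133,412,70)]);print(T,T.mean(0),np.arctan2(-(T[0]-T[1])[0],(T[0]-T[1])[1]))
print(fitT(p,np.array([580,50])))
L,R=w(105,187,40),w(545,206,40);d=L-R;print("dock",(L+R)/2,np.hypot(*d),np.arctan2(-d[0],d[1]),L,R)
o=[w(62,145,40),w(583,168,40)];d=o[0]-o[1];print("far edge",o,np.hypot(*d),np.arctan2(-d[0],d[1]))
print("pivot",w(583,381,50),"tip",w(660,546,40))
p=arm.read_camera("scene");save(p,"sc.png",(190,130,240,180),3.3)
E
```

```text
[[637.102 143.97 ]
 [623.929 -40.905]
 [538.525 -34.529]
 [551.237 151.105]] [587.698  54.91 ] -0.07113239612715302
(array([586.945,  55.603]), np.float64(-0.07448282489155966), np.float64(164.7196483272685), 2)
dock [676.373  48.139] 252.12375386876906 -0.055402387578335086 [683.353 174.007] [669.392 -77.729]
far edge [array([708.152, 199.014]), array([691.142, -99.708])] 299.20585640393716 -0.05688183557673846
pivot [567.926 -96.989] tip [ 475.761 -139.283]
```

View pics/sc.png

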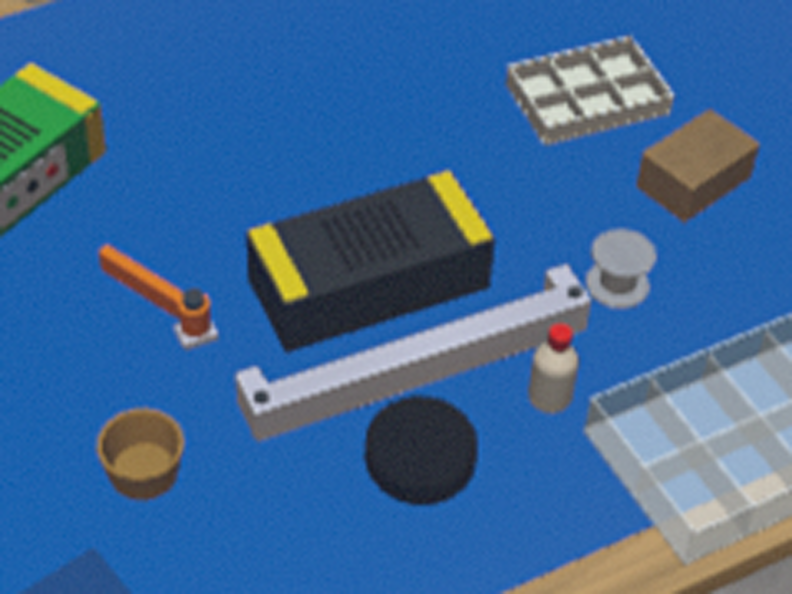

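Call:
move_arm --moves '[{"twist": -0.067, "hand": 1}, {"twist": -0.067, "hand": 1}, {"twist": -0.067, "hand": 1}, {"twist": -0.067, "hand": 1}, {"offset": [-22, -25, 6], "hand": 1}, {"offset": [-22, -25, 6], "hand": 1}, {"offset": [-22, -25, 6], "hand": 1}, {"offset": [-22, -25, 6], "hand": 1}, {"offset": [-22, -25, 6], "hand": 1}, {"offset": [-22, -25, 6], "hand": 1}]' --force 20

```text
schema error: expected keys offset, twist, hand
```

Call:
move_arm --moves '[{"offset": [-21.3, -25, 8], "hand": 1}, {"offset": [-21.3, -25, 8], "hand": 1}, {"offset": [-21.3, -25, 8], "hand": 1}, {"offset": [-21.3, -25, 8], "hand": 1}, {"offset": [-21.3, -25, 8], "hand": 1}, {"offset": [-21.3, -25, 8], "hand": 1}, {"offset": [-21.3, -25, 8], "hand": 1}, {"offset": [-21.3, -25, 8], "hand": 1}, {"offset": [-21.3, -25, 8], "hand": 1}, {"offset": [-21.3, -25, 8], "hand": 1}]'

```text
schema error: expected keys offset, twist, hand
```

Call:
move_arm --moves '[{"offset": [0, 0, 0], "twist": -0.067, "hand": 1}, {"offset": [0, 0, 0], "twist": -0.067, "hand": 1}, {"offset": [0, 0, 0], "twist": -0.067, "hand": 1}, {"offset": [0, 0, 0], "twist": -0.067, "hand": 1}, {"offset": [-22, -25, 6], "twist": 0, "hand": 1}, {"offset": [-22, -25, 6], "twist": 0, "hand": 1}, {"offset": [-22, -25, 6], "twist": 0, "hand": 1}, {"offset": [-22, -25, 6], "twist": 0, "hand": 1}, {"offset": [-22, -25, 6], "twist": 0, "hand": 1}, {"offset": [-22, -25, 6], "twist": 0, "hand": 1}]' --force 20

```text
time: 2.53
tool_pos: [321.9, 404.9, 368.5]
tcp_rot: [[-0.997, 0.072, 0.0], [0.072, 0.997, 0.0], [-0.0, 0.0, -1.0]]
wrist_force: [0.2, 0.1, 0.9]
finger_gap: 24.7
gripper_force: 0.0
```

Call:
move_arm --moves '[{"offset": [-21.3, -25, 8], "twist": 0, "hand": 1}, {"offset": [-21.3, -25, 8], "twist": 0, "hand": 1}, {"offset": [-21.3, -25, 8], "twist": 0, "hand": 1}, {"offset": [-21.3, -25, 8], "twist": 0, "hand": 1}, {"offset": [-21.3, -25, 8], "twist": 0, "hand": 1}, {"offset": [-21.3, -25, 8], "twist": 0, "hand": 1}, {"offset": [-21.3, -25, 8], "twist": 0, "hand": 1}, {"offset": [-21.3, -25, 8], "twist": 0, "hand": 1}, {"offset": [-21.3, -25, 8], "twist": 0, "hand": 1}, {"offset": [-21.3, -25, 8], "twist": 0, "hand": 1}]'

```text
time: 3.37
tool_pos: [516.2, 139.9, 288.5]
tcp_rot: [[-0.997, 0.073, 0.001], [0.073, 0.997, 0.0], [-0.001, 0.0, -1.0]]
wrist_force: [1.4, 0.1, -0.1]
finger_gap: 0.7
gripper_force: 0.0
```

Call:
move_arm --moves '[{"offset": [0, 0, 18], "twist": 0, "hand": 1}, {"offset": [0, 0, 20], "twist": 0, "hand": 1}, {"offset": [0, 0, 20], "twist": 0, "hand": 1}, {"offset": [0, 0, 20], "twist": 0, "hand": 1}, {"offset": [0, 0, 14], "twist": 0, "hand": 1}, {"offset": [-5, 0, 0], "twist": 0, "hand": 1}, {"offset": [-5, 0, 0], "twist": 0, "hand": 1}, {"offset": [-4, 0, 0], "twist": 0, "hand": 1}, {"offset": [-1, 0, 0], "twist": 0, "hand": 1}, {"offset": [-1, 0, 0], "twist": 0, "hand": 1}]'

```text
time: 4.2
tool_pos: [532.3, 140.4, 198.1]
tcp_rot: [[-0.997, 0.073, 0.002], [0.073, 0.997, 0.0], [-0.002, 0.001, -1.0]]
wrist_force: [-0.8, 0.4, -0.3]
finger_gap: 0.5
gripper_force: 0.0
```

Call:
move_arm --moves '[{"offset": [-0.8, 0, 0], "twist": 0, "hand": 1}, {"offset": [-0.8, 0, 0], "twist": 0, "hand": 1}, {"offset": [-0.8, 0, 0], "twist": 0, "hand": 1}, {"offset": [-0.8, 0, 0], "twist": 0, "hand": 1}, {"offset": [-0.8, 0, 0], "twist": 0, "hand": 1}, {"offset": [-0.8, 0, 0], "twist": 0, "hand": 1}, {"offset": [-0.8, 0, 0], "twist": 0, "hand": 1}, {"offset": [-0.8, 0, 0], "twist": 0, "hand": 1}, {"offset": [-0.8, 0, 0], "twist": 0, "hand": 1}, {"offset": [-0.8, 0, 0], "twist": 0, "hand": 1}]'

```text
time: 5.03
tool_pos: [539.5, 139.8, 196.6]
tcp_rot: [[-0.997, 0.073, -0.0], [0.073, 0.997, 0.0], [0.0, 0.0, -1.0]]
wrist_force: [-3.8, 0.3, 2.7]
finger_gap: 0.3
gripper_force: 2.4
```

Call:
move_arm --moves '[{"offset": [-1, 0, 0], "twist": 0.005, "hand": 1}, {"offset": [-1, 0, 0], "twist": 0.009, "hand": 1}, {"offset": [-1, 0, 0], "twist": 0.009, "hand": 1}, {"offset": [-1, 0, 0], "twist": 0.009, "hand": 1}, {"offset": [-1, 0, 0], "twist": 0.009, "hand": 1}, {"offset": [-1, 0, 0], "twist": 0.009, "hand": 1}, {"offset": [-1, 0, 0], "twist": 0.009, "hand": 1}, {"offset": [-1, 0, 0], "twist": 0.009, "hand": 1}, {"offset": [-1, 0, 0], "twist": 0.009, "hand": 1}, {"offset": [-1, 0, 0], "twist": 0.009, "hand": 1}]'

```text
time: 5.87
tool_pos: [547.3, 140.4, 195.6]
tcp_rot: [[-0.988, 0.157, -0.008], [0.157, 0.988, 0.003], [0.009, 0.002, -1.0]]
wrist_force: [-13.9, 7.8, 3.4]
finger_gap: 0.5
gripper_force: 7.3
```

```bash
cat > look.py <<'E'
from pose import *
import sys
p=arm.read_camera("top")
D=np.array([676.3,50.5]);a=-.0565
R=np.array([[np.cos(a),-np.sin(a)],[np.sin(a),np.cos(a)]])
c,th,l,n=fitT(p,np.array([600,50]))
q=R.T@(c-D);y=th-a
s=arm.state();t=R.T@(s["tool_pos"][:2]-D);rt=s["tcp_rot"];ty=np.arctan2(-rt[0][1],rt[1][1])-a
print("t",s["time"],"box",q,"yaw",round(y,3),"len",l,n,"tool",t,"tyaw",round(ty,3),"z",s["tool_pos"][2],"F",R.T@s["wrist_force"][:2])
for sg in(1,-1):
    f=q+[45*np.cos(y)-sg*95*np.sin(y),45*np.sin(y)+sg*95*np.cos(y)]
    k=q+[-55*np.cos(y)-sg*82*np.sin(y),-55*np.sin(y)+sg*82*np.cos(y)]
    print("LR"[sg<0],"front",f,"toolcontact",k)
if len(sys.argv)>1: save(p,sys.argv[1],(170,100,200,160),4)
E
python3 look.py
```

```text
t 5.9167 box [-93.86  -82.518] yaw 0.056 len 0.0 1 tool [-133.722   82.482] tyaw -0.101 z 195.55333986291137 F [-13.721   6.203]
L front [-54.296  14.872] toolcontact [-153.402   -3.754]
R front [ -43.567 -174.825] toolcontact [-144.141 -167.493]
```

Call:
move_arm --moves '[{"offset": [-1.2, 0.5, 0], "twist": 0.011, "hand": 1}, {"offset": [-1.5, 0.6, 0], "twist": 0.014, "hand": 1}, {"offset": [-1.8, 0.7, 0], "twist": 0.017, "hand": 1}, {"offset": [-2, 0.8, 0], "twist": 0.018, "hand": 1}, {"offset": [-2, 0.8, 0], "twist": 0.018, "hand": 1}, {"offset": [-2, 0.8, 0], "twist": 0.018, "hand": 1}, {"offset": [-2, 0.8, 0], "twist": 0.018, "hand": 1}, {"offset": [-2, 0.8, 0], "twist": 0.018, "hand": 1}, {"offset": [-1.5, 0.6, 0], "twist": 0.014, "hand": 1}, {"offset": [-1, 0.4, 0], "twist": 0.009, "hand": 1}]'

```text
time: 6.75
tool_pos: [565.7, 143.5, 195.6]
tcp_rot: [[-0.952, 0.307, -0.007], [0.307, 0.952, 0.004], [0.008, 0.001, -1.0]]
wrist_force: [-12.1, 9.1, 2.4]
finger_gap: 0.3
gripper_force: 7.1
```

Call:
move_arm --moves '[{"offset": [5, 0, 0], "twist": 0, "hand": 1}, {"offset": [14, 0, 0], "twist": 0, "hand": 1}, {"offset": [6, -20, 0], "twist": 0, "hand": 1}, {"offset": [0, -30, 0], "twist": 0, "hand": 1}, {"offset": [0, -30, 0], "twist": 0, "hand": 1}, {"offset": [0, -30, 0], "twist": 0, "hand": 1}, {"offset": [0, -30, 0], "twist": 0, "hand": 1}, {"offset": [0, -24, 0], "twist": 0, "hand": 1}, {"offset": [0, 0, 0], "twist": 0, "hand": 1}, {"offset": [0, 0, 0], "twist": 0, "hand": 1}]'

```text
time: 7.58
tool_pos: [493.0, -7.8, 196.9]
tcp_rot: [[-0.95, 0.311, 0.001], [0.311, 0.95, -0.0], [-0.001, 0.0, -1.0]]
wrist_force: [0.4, 0.4, 1.2]
finger_gap: 0.3
gripper_force: 0.0
```

```bash
python3 look.py a1.png
```

```text
t 7.6333 box [-75.026  -4.672] yaw -0.137 len 165.05528943926237 2 tool [-179.55   -67.734] tyaw -0.259 z 196.87317145818938 F [-0.311  0.282]
L front [-17.503  83.311] toolcontact [-118.342   84.056]
R front [ -43.388 -104.917] toolcontact [-140.684  -78.415]
```

View pics/a1.png

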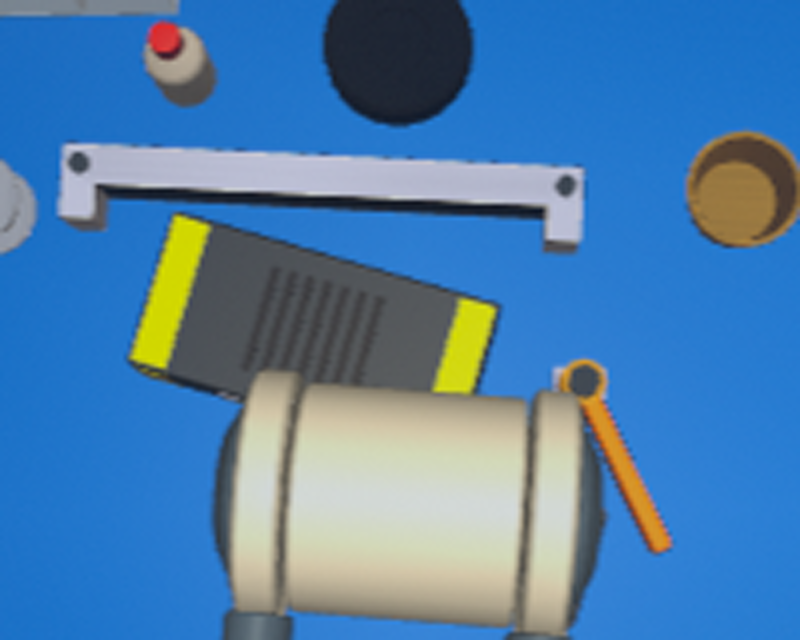

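```bash
cat > pose.py <<'E'
from h import *
np.set_printoptions(precision=3,suppress=True)
def fitT(p,x0):
    # yellow stripes' hull at z=70: its long forward edge is the front top edge
    f=cv2.resize(p["frame"],None,fx=4,fy=4,interpolation=cv2.INTER_CUBIC)
    m=cv2.inRange(cv2.cvtColor(f,cv2.COLOR_RGB2HSV),(24,120,130),(36,255,255))
    P=[]
    for k in cv2.findContours(m,0,1)[0]:
        if cv2.contourArea(k)<800: continue
        w=np.array([ray(p,((c+.5)/4-.5,(r+.5)/4-.5),70)[:2] for c,r in k[:,0]])
        if np.hypot(*(w.mean(0)-x0))<160: P.append(w)
    h=cv2.convexHull(np.vstack(P).astype(np.float32))[:,0]
    e=[(h[i],h[i-1]) for i in range(len(h)) if np.hypot(*(h[i]-h[i-1]))>100]
    A,B=max(e,key=lambda e:e[0][0]+e[1][0])
    if A[1]<B[1]: A,B=B,A
    th=np.arctan2(-(A-B)[0],(A-B)[1]);n=np.array([np.cos(th),np.sin(th)]);t=np.array([-n[1],n[0]])
    Q=np.vstack(P);y=((Q@t).max()+(Q@t).min())/2
    return n*(n@(A+B)/2-45)+t*y,th,(Q@t).max()-(Q@t).min(),len(P)
E
python3 look.py
```

```text
t 7.6833 box [-85.025  -2.46 ] yaw -0.238 len 186.37315291645854 2 tool [-179.437  -67.197] tyaw -0.257 z 196.84039595552625 F [0.535 0.013]
L front [-18.86   79.224] toolcontact [-119.102   90.21 ]
R front [ -63.735 -105.401] toolcontact [-157.836  -69.15 ]
```

Call:
move_arm --moves '[{"offset": [-6, 1.3, 0], "twist": 0, "hand": 1}, {"offset": [-6, 1.3, 0], "twist": 0, "hand": 1}, {"offset": [-5, 1.4, 0], "twist": 0, "hand": 1}, {"offset": [-1, 0, 0], "twist": 0, "hand": 1}, {"offset": [-1, 0, 0], "twist": 0, "hand": 1}, {"offset": [-1, 0, 0], "twist": 0, "hand": 1}, {"offset": [-0.9, 0, 0], "twist": 0, "hand": 1}, {"offset": [-0.9, 0, 0], "twist": 0, "hand": 1}, {"offset": [-0.9, 0, 0], "twist": 0, "hand": 1}, {"offset": [-0.9, 0, 0], "twist": 0, "hand": 1}]'

```text
time: 8.52
tool_pos: [516.8, -10.4, 196.7]
tcp_rot: [[-0.951, 0.309, 0.0], [0.309, 0.951, -0.0], [-0.0, 0.0, -1.0]]
wrist_force: [-0.9, 0.5, 0.1]
finger_gap: 0.8
gripper_force: 0.0
```

Call:
move_arm --moves '[{"offset": [-1, -0.3, 0], "twist": -0.005, "hand": 1}, {"offset": [-1, -0.4, 0], "twist": -0.009, "hand": 1}, {"offset": [-1.2, -0.5, 0], "twist": -0.011, "hand": 1}, {"offset": [-1.5, -0.6, 0], "twist": -0.014, "hand": 1}, {"offset": [-2, -0.8, 0], "twist": -0.018, "hand": 1}, {"offset": [-2, -0.8, 0], "twist": -0.018, "hand": 1}, {"offset": [-2, -0.8, 0], "twist": -0.018, "hand": 1}, {"offset": [-2, -0.8, 0], "twist": -0.018, "hand": 1}, {"offset": [-2, -0.8, 0], "twist": -0.018, "hand": 1}, {"offset": [-2, -0.8, 0], "twist": -0.018, "hand": 1}]'

```text
time: 9.35
tool_pos: [529.6, -20.8, 196.1]
tcp_rot: [[-0.986, 0.165, -0.008], [0.165, 0.986, 0.0], [0.008, -0.001, -1.0]]
wrist_force: [-13.8, 1.0, 6.9]
finger_gap: 0.6
gripper_force: 7.3
```

Call:
move_arm --moves '[{"offset": [-2.2, -0.9, 0], "twist": -0.02, "hand": 1}, {"offset": [-2.2, -0.9, 0], "twist": -0.02, "hand": 1}, {"offset": [-2.2, -0.9, 0], "twist": -0.02, "hand": 1}, {"offset": [-2.2, -0.9, 0], "twist": -0.02, "hand": 1}, {"offset": [-2.2, -0.9, 0], "twist": -0.02, "hand": 1}, {"offset": [-2.2, -0.9, 0], "twist": -0.02, "hand": 1}, {"offset": [-2.2, -0.9, 0], "twist": -0.02, "hand": 1}, {"offset": [-2.2, -0.9, 0], "twist": -0.02, "hand": 1}, {"offset": [-2.2, -0.9, 0], "twist": -0.02, "hand": 1}, {"offset": [-2.2, -0.9, 0], "twist": -0.02, "hand": 1}]'

```text
time: 10.18
tool_pos: [550.8, -32.4, 196.1]
tcp_rot: [[-0.999, -0.034, -0.008], [-0.034, 0.999, -0.002], [0.008, -0.001, -1.0]]
wrist_force: [-14.2, -2.6, 5.2]
finger_gap: 0.6
gripper_force: 7.5
```

```bash
python3 look.py
```

```text
Traceback (most recent call last):
  File "look.py", line 6, in <module>
    c,th,l,n=fitT(p,np.array([600,50]))
             ~~~~^^^^^^^^^^^^^^^^^^^^^^
  File "pose.py", line 14, in fitT
    A,B=max(e,key=lambda e:e[0][0]+e[1][0])
        ~~~^^^^^^^^^^^^^^^^^^^^^^^^^^^^^^^^
ValueError: max() iterable argument is empty
```

Call:
move_arm --moves '[{"offset": [-2, -0.8, 0], "twist": -0.018, "hand": 1}, {"offset": [-2, -0.8, 0], "twist": -0.018, "hand": 1}, {"offset": [-2, -0.8, 0], "twist": -0.018, "hand": 1}, {"offset": [-1.5, -0.6, 0], "twist": -0.014, "hand": 1}, {"offset": [0, 0, 0], "twist": 0, "hand": 1}, {"offset": [6, 0, 0], "twist": 0, "hand": 1}, {"offset": [14, 10, 0], "twist": 0, "hand": 1}, {"offset": [5, 25, 0], "twist": 0, "hand": 1}, {"offset": [0, 32, 0], "twist": 0, "hand": 1}, {"offset": [0, 32, 0], "twist": 0, "hand": 1}]'

```text
time: 11.07
tool_pos: [524.9, 62.3, 196.8]
tcp_rot: [[-0.995, -0.099, 0.001], [-0.099, 0.995, 0.0], [-0.001, 0.0, -1.0]]
wrist_force: [0.8, 0.8, -0.1]
finger_gap: 0.6
gripper_force: 0.0
```

Call:
move_arm --moves '[{"offset": [0, 32, 0], "twist": 0, "hand": 1}, {"offset": [0, 25, 0], "twist": 0, "hand": 1}, {"offset": [0, 8, 0], "twist": 0, "hand": 1}, {"offset": [-3, 0, 0], "twist": 0, "hand": 1}, {"offset": [-3, 0, 0], "twist": 0, "hand": 1}, {"offset": [-3, 0, 0], "twist": 0, "hand": 1}, {"offset": [-2, 0, 0], "twist": 0, "hand": 1}, {"offset": [-1, 0, 0], "twist": 0, "hand": 1}, {"offset": [-0.5, 0, 0], "twist": 0, "hand": 1}, {"offset": [0, 0, 0], "twist": 0, "hand": 1}]'

```text
time: 11.9
tool_pos: [531.4, 127.2, 196.6]
tcp_rot: [[-0.995, -0.1, -0.0], [-0.1, 0.995, -0.0], [0.0, -0.0, -1.0]]
wrist_force: [0.5, -0.5, 0.2]
finger_gap: 0.6
gripper_force: 0.0
```

```bash
python3 look.py a2.png
```

```text
Traceback (most recent call last):
  File "look.py", line 6, in <module>
    c,th,l,n=fitT(p,np.array([600,50]))
             ~~~~^^^^^^^^^^^^^^^^^^^^^^
  File "pose.py", line 14, in fitT
    A,B=max(e,key=lambda e:e[0][0]+e[1][0])
        ~~~^^^^^^^^^^^^^^^^^^^^^^^^^^^^^^^^
ValueError: max() iterable argument is empty
```

```bash
sed -i 's/p=arm.read_camera("top")/cam=sys.argv[1];p=arm.read_camera(cam)/; s/len(sys.argv)>1: save(p,sys.argv\[1\],(170,100,200,160),4)/len(sys.argv)>2: save(p,sys.argv[2],(170,100,200,160) if cam=="top" else (190,130,240,180),4 if cam=="top" else 3.3)/' look.py; sed -i 's/^c,th,l,n=/if len(sys.argv)>2: save(p,sys.argv[2])\n&/' look.py; python3 look.py scene a2.png
```

```text
t 12.0 box [-71.925  -2.358] yaw 0.141 len 185.58927154242417 2 tool [-149.194   68.671] tyaw 0.157 z 196.5699298577181 F [-0.261 -0.548]
L front [-40.763  98.036] toolcontact [-137.933   71.072]
R front [-13.985 -90.068] toolcontact [-114.819  -91.291]
```

View pics/a2.png

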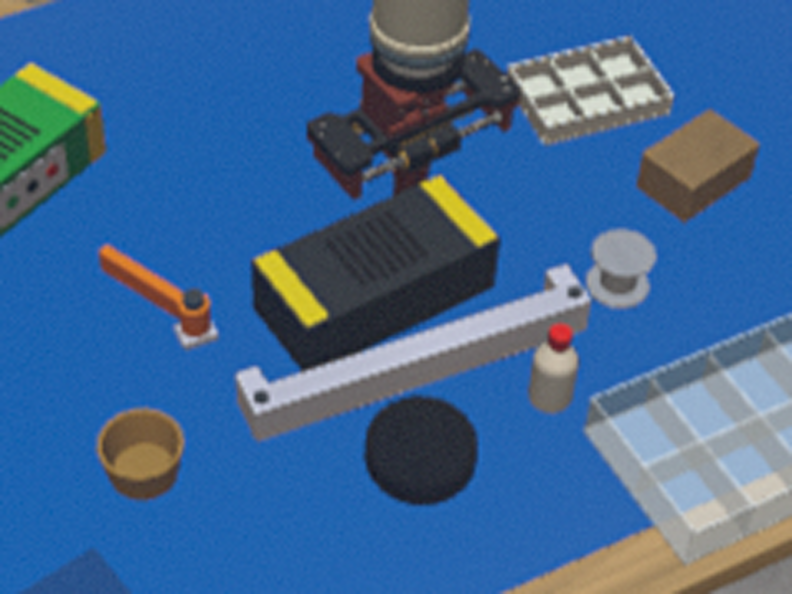

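Call:
move_arm --moves '[{"offset": [-4, 0, 0], "twist": 0, "hand": 1}, {"offset": [-3.5, 0, 0], "twist": 0, "hand": 1}, {"offset": [-1, 0, 0], "twist": 0, "hand": 1}, {"offset": [-1, 0, 0], "twist": 0, "hand": 1}, {"offset": [-0.9, 0, 0], "twist": 0, "hand": 1}, {"offset": [-0.9, 0, 0], "twist": 0, "hand": 1}, {"offset": [-0.9, 0, 0], "twist": 0.004, "hand": 1}, {"offset": [-1, 0.3, 0], "twist": 0.009, "hand": 1}, {"offset": [-1, 0.4, 0], "twist": 0.009, "hand": 1}, {"offset": [-1.2, 0.5, 0], "twist": 0.011, "hand": 1}]'

```text
time: 12.83
tool_pos: [544.8, 130.4, 196.1]
tcp_rot: [[-0.998, -0.068, -0.007], [-0.068, 0.998, -0.001], [0.007, -0.001, -1.0]]
wrist_force: [-12.8, -1.3, 5.1]
finger_gap: 0.3
gripper_force: 6.5
```

Call:
move_arm --moves '[{"offset": [-1.5, 0.6, 0], "twist": 0.014, "hand": 1}, {"offset": [-2, 0.8, 0], "twist": 0.018, "hand": 1}, {"offset": [-2, 0.8, 0], "twist": 0.018, "hand": 1}, {"offset": [-2.2, 0.9, 0], "twist": 0.02, "hand": 1}, {"offset": [-2.2, 0.9, 0], "twist": 0.02, "hand": 1}, {"offset": [-2.2, 0.9, 0], "twist": 0.02, "hand": 1}, {"offset": [-2.2, 0.9, 0], "twist": 0.02, "hand": 1}, {"offset": [-2.2, 0.9, 0], "twist": 0.02, "hand": 1}, {"offset": [-2.2, 0.9, 0], "twist": 0.02, "hand": 1}, {"offset": [-2, 0.8, 0], "twist": 0.018, "hand": 1}]'

```text
time: 13.67
tool_pos: [565.4, 139.8, 196.0]
tcp_rot: [[-0.993, 0.119, -0.008], [0.119, 0.993, 0.002], [0.008, 0.001, -1.0]]
wrist_force: [-14.6, 4.2, 5.3]
finger_gap: 0.1
gripper_force: 7.3
```

```bash
python3 look.py scene
```

```text
t 13.7167 box [-66.87   -2.007] yaw -0.055 len 186.0448522319818 2 tool [-115.502   82.96 ] tyaw -0.064 z 196.06437503970994 F [-12.584   3.608]
L front [-16.756  90.397] toolcontact [-117.316   82.871]
R front [-27.118 -99.32 ] toolcontact [-126.26   -80.885]
```

Call:
move_arm --moves '[{"offset": [-1.5, 0.6, 0], "twist": 0.014, "hand": 1}, {"offset": [-2, 0.8, 0], "twist": 0.018, "hand": 1}, {"offset": [-2, 0.8, 0], "twist": 0.018, "hand": 1}, {"offset": [-2, 0.8, 0], "twist": 0.018, "hand": 1}, {"offset": [-1, 0.4, 0], "twist": 0.009, "hand": 1}, {"offset": [0, 0, 0], "twist": 0, "hand": 1}, {"offset": [6, 0, 0], "twist": 0, "hand": 1}, {"offset": [12, -10, 0], "twist": 0, "hand": 1}, {"offset": [2, -25, 0], "twist": 0, "hand": 1}, {"offset": [0, -32, 0], "twist": 0, "hand": 1}]'

```text
time: 14.55
tool_pos: [542.8, 79.7, 196.6]
tcp_rot: [[-0.981, 0.193, 0.001], [0.193, 0.981, 0.0], [-0.001, 0.0, -1.0]]
wrist_force: [0.1, -1.4, 0.1]
finger_gap: 0.7
gripper_force: 0.0
```

Call:
move_arm --moves '[{"offset": [0, -32, 0], "twist": 0, "hand": 1}, {"offset": [0, -32, 0], "twist": 0, "hand": 1}, {"offset": [0, -25, 0], "twist": 0, "hand": 1}, {"offset": [0, -6, 0], "twist": 0, "hand": 1}, {"offset": [-3, 0, 0], "twist": 0, "hand": 1}, {"offset": [-3, 0, 0], "twist": 0, "hand": 1}, {"offset": [-2, 0, 0], "twist": 0, "hand": 1}, {"offset": [-1, 0, 0], "twist": 0, "hand": 1}, {"offset": [-0.5, 0, 0], "twist": 0, "hand": 1}, {"offset": [0, 0, 0], "twist": 0, "hand": 1}]'

```text
time: 15.38
tool_pos: [534.4, -15.3, 196.5]
tcp_rot: [[-0.981, 0.194, -0.0], [0.194, 0.981, 0.0], [0.0, 0.0, -1.0]]
wrist_force: [-0.2, 0.1, -0.4]
finger_gap: 0.5
gripper_force: 0.0
```

```bash
python3 look.py scene; python3 look.py top
```

```text
t 15.4333 box [-64.606  -2.328] yaw -0.132 len 185.9114433632351 2 tool [-138.04   -73.881] tyaw -0.139 z 196.4749344292477 F [-0.858 -0.309]
L front [-7.468 85.905] toolcontact [-108.309   86.21 ]
R front [ -32.531 -102.434] toolcontact [-129.942  -76.357]
t 15.4833 box [-67.649  -2.327] yaw -0.131 len 185.7697287447614 2 tool [-138.121  -74.049] tyaw -0.139 z 196.50068883126013 F [-0.324 -0.287]
L front [-10.665  86.007] toolcontact [-111.507   86.135]
R front [ -35.399 -102.377] toolcontact [-132.856  -76.469]
```

Call:
move_arm --moves '[{"offset": [-3, -1, 0], "twist": 0, "hand": 1}, {"offset": [-2.5, -1, 0], "twist": 0, "hand": 1}, {"offset": [-1, 0, 0], "twist": 0, "hand": 1}, {"offset": [-1, 0, 0], "twist": 0, "hand": 1}, {"offset": [-0.9, 0, 0], "twist": 0, "hand": 1}, {"offset": [-0.9, 0, 0], "twist": 0, "hand": 1}, {"offset": [-0.9, 0, 0], "twist": -0.004, "hand": 1}, {"offset": [-1, -0.3, 0], "twist": -0.009, "hand": 1}, {"offset": [-1, -0.4, 0], "twist": -0.009, "hand": 1}, {"offset": [-1.2, -0.5, 0], "twist": -0.011, "hand": 1}]'

```text
time: 16.32
tool_pos: [545.0, -21.5, 196.0]
tcp_rot: [[-0.987, 0.163, -0.008], [0.163, 0.987, 0.001], [0.008, -0.0, -1.0]]
wrist_force: [-13.9, 1.9, 6.9]
finger_gap: 0.5
gripper_force: 7.0
```

Call:
move_arm --moves '[{"offset": [-1.5, -0.6, 0], "twist": -0.014, "hand": 1}, {"offset": [-2, -0.8, 0], "twist": -0.018, "hand": 1}, {"offset": [-2, -0.8, 0], "twist": -0.018, "hand": 1}, {"offset": [-2, -0.8, 0], "twist": -0.018, "hand": 1}, {"offset": [-2, -0.8, 0], "twist": -0.018, "hand": 1}, {"offset": [-2, -0.8, 0], "twist": -0.018, "hand": 1}, {"offset": [-2, -0.8, 0], "twist": -0.018, "hand": 1}, {"offset": [-2, -0.8, 0], "twist": -0.018, "hand": 1}, {"offset": [-1.5, -0.6, 0], "twist": -0.014, "hand": 1}, {"offset": [-1, -0.4, 0], "twist": -0.009, "hand": 1}]'

```text
time: 17.15
tool_pos: [562.2, -31.3, 196.0]
tcp_rot: [[-1.0, 0.001, -0.008], [0.001, 1.0, -0.001], [0.008, -0.001, -1.0]]
wrist_force: [-15.6, -2.8, 7.2]
finger_gap: 0.6
gripper_force: 7.5
```

```bash
python3 look.py scene
```

```text
t 17.2 box [-59.709  -2.488] yaw 0.044 len 185.61850666429174 2 tool [-109.177  -88.143] tyaw 0.056 z 196.05225124739965 F [-14.015  -3.533]
L front [-18.933  94.4  ] toolcontact [-118.264   77.012]
R front [-10.571 -95.416] toolcontact [-111.047  -86.829]
```

Call:
move_arm --moves '[{"offset": [-1.5, -0.6, 0], "twist": -0.014, "hand": 1}, {"offset": [-1.5, -0.6, 0], "twist": -0.014, "hand": 1}, {"offset": [0, 0, 0], "twist": 0, "hand": 1}, {"offset": [6, 0, 0], "twist": 0, "hand": 1}, {"offset": [12, 10, 0], "twist": 0, "hand": 1}, {"offset": [2, 25, 0], "twist": 0, "hand": 1}, {"offset": [0, 32, 0], "twist": 0, "hand": 1}, {"offset": [0, 32, 0], "twist": 0, "hand": 1}, {"offset": [0, 32, 0], "twist": 0, "hand": 1}, {"offset": [0, 25, 0], "twist": 0, "hand": 1}]'

```text
time: 18.03
tool_pos: [542.4, 125.6, 196.8]
tcp_rot: [[-1.0, -0.028, 0.001], [-0.028, 1.0, 0.001], [-0.001, 0.001, -1.0]]
wrist_force: [0.2, 1.1, -0.3]
finger_gap: 0.5
gripper_force: 0.0
```

Call:
move_arm --moves '[{"offset": [0, 8, 0], "twist": 0, "hand": 1}, {"offset": [-4, 0, 0], "twist": 0, "hand": 1}, {"offset": [-4, 0, 0], "twist": 0, "hand": 1}, {"offset": [-1.5, 0, 0], "twist": 0, "hand": 1}, {"offset": [0, 0, 0], "twist": 0, "hand": 1}, {"offset": [0, 0, 0], "twist": 0, "hand": 1}, {"offset": [0, 0, 0], "twist": 0, "hand": 1}, {"offset": [0, 0, 0], "twist": 0, "hand": 1}, {"offset": [0, 0, 0], "twist": 0, "hand": 1}, {"offset": [0, 0, 0], "twist": 0, "hand": 1}]'

```text
time: 18.87
tool_pos: [552.0, 131.6, 196.7]
tcp_rot: [[-1.0, -0.027, 0.0], [-0.027, 1.0, -0.0], [-0.0, -0.0, -1.0]]
wrist_force: [-0.4, 0.6, 0.1]
finger_gap: 0.6
gripper_force: 0.0
```

```bash
python3 look.py scene
```

```text
t 18.9167 box [-59.074  -2.423] yaw 0.071 len 185.79978141959373 2 tool [-128.728   74.049] tyaw 0.084 z 196.65811526725957 F [-0.363 -0.292]
L front [-20.892  95.516] toolcontact [-119.725   75.49 ]
R front [ -7.481 -94.01 ] toolcontact [-108.149  -88.101]
```

Call:
move_arm --moves '[{"offset": [-4, 1, 0], "twist": 0, "hand": 1}, {"offset": [-2.5, 1, 0], "twist": 0, "hand": 1}, {"offset": [-1, 0, 0], "twist": 0, "hand": 1}, {"offset": [-1, 0, 0], "twist": 0, "hand": 1}, {"offset": [-0.9, 0, 0], "twist": 0, "hand": 1}, {"offset": [-0.9, 0, 0], "twist": 0, "hand": 1}, {"offset": [-0.9, 0, 0], "twist": 0.004, "hand": 1}, {"offset": [-1, 0.3, 0], "twist": 0.009, "hand": 1}, {"offset": [-1, 0.4, 0], "twist": 0.009, "hand": 1}, {"offset": [-1.2, 0.5, 0], "twist": 0.011, "hand": 1}]'

```text
time: 19.75
tool_pos: [564.5, 135.6, 196.1]
tcp_rot: [[-1.0, 0.006, -0.008], [0.006, 1.0, -0.0], [0.008, -0.0, -1.0]]
wrist_force: [-14.1, -0.4, 6.7]
finger_gap: 0.9
gripper_force: 7.1
```

Call:
move_arm --moves '[{"offset": [-1.5, 0.6, 0], "twist": 0.014, "hand": 1}, {"offset": [-1.5, 0.6, 0], "twist": 0.014, "hand": 1}, {"offset": [-1.5, 0.6, 0], "twist": 0.014, "hand": 1}, {"offset": [-1.5, 0.6, 0], "twist": 0.014, "hand": 1}, {"offset": [-1.2, 0.5, 0], "twist": 0.011, "hand": 1}, {"offset": [-1, 0.4, 0], "twist": 0.009, "hand": 1}, {"offset": [-0.6, 0.2, 0], "twist": 0.006, "hand": 1}, {"offset": [-0.5, 0.2, 0], "twist": 0.004, "hand": 1}, {"offset": [-0.4, 0.2, 0], "twist": 0.004, "hand": 1}, {"offset": [0, 0, 0], "twist": 0, "hand": 1}]'

```text
time: 20.58
tool_pos: [574.3, 139.8, 196.1]
tcp_rot: [[-0.995, 0.095, -0.007], [0.095, 0.996, 0.001], [0.008, 0.0, -1.0]]
wrist_force: [-12.9, 2.7, 5.6]
finger_gap: 0.4
gripper_force: 7.0
```

```bash
python3 look.py scene
```

```text
t 20.6333 box [-56.217  -2.024] yaw -0.035 len 185.6528039734884 2 tool [-106.843   83.367] tyaw -0.038 z 196.1155390124457 F [-13.773   2.389]
L front [-7.879 91.323] toolcontact [-108.277   81.873]
R front [-14.611 -98.558] toolcontact [-114.087  -82.024]
```

Call:
move_arm --moves '[{"offset": [-0.5, 0.2, 0], "twist": 0.005, "hand": 1}, {"offset": [-0.5, 0.2, 0], "twist": 0.005, "hand": 1}, {"offset": [-0.5, 0.2, 0], "twist": 0.005, "hand": 1}, {"offset": [-0.5, 0.2, 0], "twist": 0.005, "hand": 1}, {"offset": [-0.5, 0.2, 0], "twist": 0.005, "hand": 1}, {"offset": [-0.5, 0.2, 0], "twist": 0.005, "hand": 1}, {"offset": [-0.5, 0.2, 0], "twist": 0.005, "hand": 1}, {"offset": [-0.3, 0.1, 0], "twist": 0.002, "hand": 1}, {"offset": [0, 0, 0], "twist": 0, "hand": 1}, {"offset": [0, 0, 0], "twist": 0, "hand": 1}]'

```text
time: 21.47
tool_pos: [578.3, 141.1, 196.1]
tcp_rot: [[-0.991, 0.131, -0.007], [0.131, 0.991, 0.002], [0.007, 0.001, -1.0]]
wrist_force: [-13.5, 3.8, 5.8]
finger_gap: 0.2
gripper_force: 7.0
```

```bash
python3 look.py scene a3.png
```

```text
t 21.5167 box [-55.184  -2.21 ] yaw -0.072 len 186.02597112040027 2 tool [-103.009   84.908] tyaw -0.075 z 196.11602837629246 F [-13.607   2.873]
L front [-3.504 89.328] toolcontact [-104.177   83.514]
R front [ -17.094 -100.186] toolcontact [-115.908  -80.066]
```

View pics/a3.png

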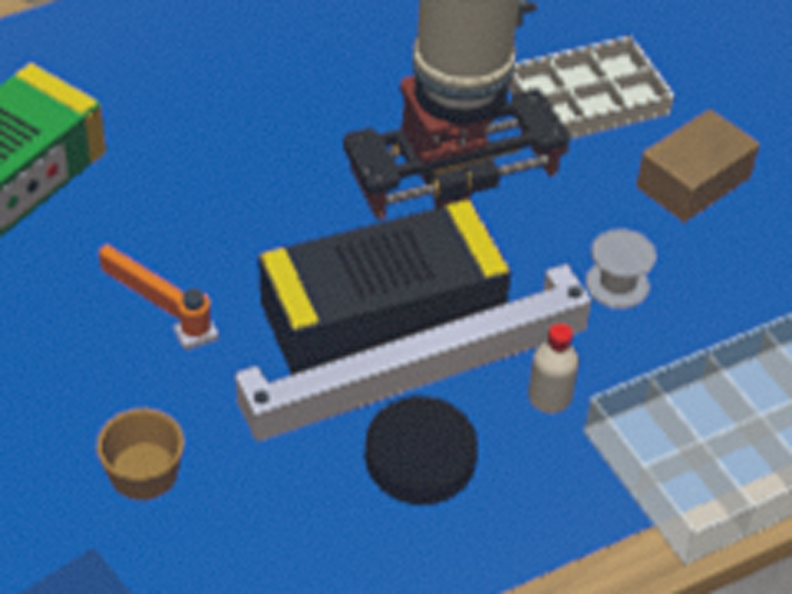

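Call:
move_arm --moves '[{"offset": [-0.3, 0.1, 0], "twist": 0.003, "hand": 1}, {"offset": [-0.3, 0.1, 0], "twist": 0.003, "hand": 1}, {"offset": [-0.3, 0.1, 0], "twist": 0.003, "hand": 1}, {"offset": [-0.3, 0.1, 0], "twist": 0.003, "hand": 1}, {"offset": [-0.3, 0.1, 0], "twist": 0.003, "hand": 1}, {"offset": [-0.3, 0.1, 0], "twist": 0.003, "hand": 1}, {"offset": [-0.2, 0.1, 0], "twist": 0.002, "hand": 1}, {"offset": [0, 0, 0], "twist": 0, "hand": 1}, {"offset": [0, 0, 0], "twist": 0, "hand": 1}, {"offset": [0, 0, 0], "twist": 0, "hand": 1}]'

```text
time: 22.35
tool_pos: [580.3, 141.7, 196.1]
tcp_rot: [[-0.989, 0.15, -0.007], [0.15, 0.989, 0.002], [0.008, 0.001, -1.0]]
wrist_force: [-14.2, 4.4, 5.0]
finger_gap: 0.5
gripper_force: 7.1
```

Call:
move_arm --moves '[{"offset": [6, 0, 0], "twist": 0, "hand": 1}, {"offset": [12, -10, 0], "twist": 0, "hand": 1}, {"offset": [2, -25, 0], "twist": 0, "hand": 1}, {"offset": [0, -32, 0], "twist": 0, "hand": 1}, {"offset": [0, -32, 0], "twist": 0, "hand": 1}, {"offset": [0, -32, 0], "twist": 0, "hand": 1}, {"offset": [0, -25, 0], "twist": 0, "hand": 1}, {"offset": [-4, -8, 0], "twist": 0, "hand": 1}, {"offset": [-4, 0, 0], "twist": 0, "hand": 1}, {"offset": [0, 0, 0], "twist": 0, "hand": 1}]'

```text
time: 23.18
tool_pos: [546.1, -19.9, 196.8]
tcp_rot: [[-0.988, 0.153, 0.001], [0.153, 0.988, 0.001], [-0.001, 0.001, -1.0]]
wrist_force: [0.8, 0.9, -0.1]
finger_gap: 0.6
gripper_force: 0.0
```

```bash
python3 look.py scene; python3 look.py top
```

```text
t 23.2333 box [-54.72  -2.25] yaw -0.087 len 185.94225110484027 2 tool [-126.199  -77.008] tyaw -0.096 z 196.70268746018613 F [0.237 0.076]
L front [-1.607 88.465] toolcontact [-102.36    84.234]
R front [ -18.175 -100.812] toolcontact [-116.661  -79.141]Traceback (most recent call last):
  File "look.py", line 7, in <module>
    c,th,l,n=fitT(p,np.array([600,50]))
             ~~~~^^^^^^^^^^^^^^^^^^^^^^
  File "pose.py", line 14, in fitT
    A,B=max(e,key=lambda e:e[0][0]+e[1][0])
        ~~~^^^^^^^^^^^^^^^^^^^^^^^^^^^^^^^^
ValueError: max() iterable argument is empty
```

Call:
move_arm --moves '[{"offset": [-4, -1, 0], "twist": 0, "hand": 1}, {"offset": [-2.5, -1, 0], "twist": 0, "hand": 1}, {"offset": [-1, 0, 0], "twist": 0, "hand": 1}, {"offset": [-1, 0, 0], "twist": 0, "hand": 1}, {"offset": [-0.9, 0, 0], "twist": 0, "hand": 1}, {"offset": [-0.9, 0, 0], "twist": 0, "hand": 1}, {"offset": [-0.9, 0, 0], "twist": -0.004, "hand": 1}, {"offset": [-1, -0.3, 0], "twist": -0.009, "hand": 1}, {"offset": [-1, -0.4, 0], "twist": -0.009, "hand": 1}, {"offset": [-1.2, -0.5, 0], "twist": -0.011, "hand": 1}]'

```text
time: 24.12
tool_pos: [557.6, -24.8, 196.1]
tcp_rot: [[-0.993, 0.119, -0.007], [0.119, 0.993, 0.001], [0.007, 0.0, -1.0]]
wrist_force: [-13.2, 1.3, 6.2]
finger_gap: 0.3
gripper_force: 6.5
```

Call:
move_arm --moves '[{"offset": [-1.5, -0.6, 0], "twist": -0.014, "hand": 1}, {"offset": [-1.5, -0.6, 0], "twist": -0.014, "hand": 1}, {"offset": [-1.5, -0.6, 0], "twist": -0.014, "hand": 1}, {"offset": [-1.5, -0.6, 0], "twist": -0.014, "hand": 1}, {"offset": [-1.2, -0.5, 0], "twist": -0.011, "hand": 1}, {"offset": [-1, -0.4, 0], "twist": -0.009, "hand": 1}, {"offset": [-0.6, -0.2, 0], "twist": -0.006, "hand": 1}, {"offset": [-0.5, -0.2, 0], "twist": -0.004, "hand": 1}, {"offset": [-0.5, -0.2, 0], "twist": -0.004, "hand": 1}, {"offset": [-0.5, -0.2, 0], "twist": -0.004, "hand": 1}]'

```text
time: 24.95
tool_pos: [567.3, -30.5, 196.1]
tcp_rot: [[-1.0, 0.026, -0.008], [0.026, 1.0, -0.0], [0.008, -0.001, -1.0]]
wrist_force: [-13.9, -0.3, 6.5]
finger_gap: 0.1
gripper_force: 7.1
```

```bash
python3 look.py scene
```

```text
t 25.0 box [-52.235  -2.637] yaw 0.014 len 185.88146149459965 2 tool [-104.131  -87.04 ] tyaw 0.031 z 196.14155007839068 F [-12.607  -2.588]
L front [-8.536 92.969] toolcontact [-108.349   78.605]
R front [ -5.942 -97.014] toolcontact [-106.111  -85.38 ]
```

Call:
move_arm --moves '[{"offset": [-0.5, -0.2, 0], "twist": -0.005, "hand": 1}, {"offset": [-0.5, -0.2, 0], "twist": -0.005, "hand": 1}, {"offset": [-0.5, -0.2, 0], "twist": -0.005, "hand": 1}, {"offset": [-0.5, -0.2, 0], "twist": -0.005, "hand": 1}, {"offset": [-0.5, -0.2, 0], "twist": -0.005, "hand": 1}, {"offset": [-0.5, -0.2, 0], "twist": -0.005, "hand": 1}, {"offset": [-0.5, -0.2, 0], "twist": -0.003, "hand": 1}, {"offset": [-0.4, -0.1, 0], "twist": -0.003, "hand": 1}, {"offset": [0, 0, 0], "twist": 0, "hand": 1}, {"offset": [0, 0, 0], "twist": 0, "hand": 1}]'

```text
time: 25.83
tool_pos: [571.2, -32.3, 196.1]
tcp_rot: [[-1.0, -0.01, -0.008], [-0.01, 1.0, -0.001], [0.008, -0.001, -1.0]]
wrist_force: [-13.3, -1.7, 5.1]
finger_gap: 0.4
gripper_force: 7.0
```

Call:
move_arm --moves '[{"offset": [6, 0, 0], "twist": 0, "hand": 1}, {"offset": [12, 10, 0], "twist": 0, "hand": 1}, {"offset": [2, 25, 0], "twist": 0, "hand": 1}, {"offset": [0, 32, 0], "twist": 0, "hand": 1}, {"offset": [0, 32, 0], "twist": 0, "hand": 1}, {"offset": [0, 32, 0], "twist": 0, "hand": 1}, {"offset": [0, 25, 0], "twist": 0, "hand": 1}, {"offset": [-4, 10, 0], "twist": 0, "hand": 1}, {"offset": [-4, 0, 0], "twist": 0, "hand": 1}, {"offset": [0, 0, 0], "twist": 0, "hand": 1}]'

```text
time: 26.67
tool_pos: [559.9, 133.9, 196.7]
tcp_rot: [[-1.0, -0.011, 0.001], [-0.011, 1.0, -0.001], [-0.001, -0.001, -1.0]]
wrist_force: [1.0, 0.2, 0.2]
finger_gap: 0.7
gripper_force: 0.0
```

```bash
python3 look.py scene; python3 look.py top
```

```text
t 26.7167 box [-51.53   -2.583] yaw 0.051 len 185.73941454653885 2 tool [-121.014   76.065] tyaw 0.066 z 196.58479699806853 F [-0.76  -0.044]
L front [-11.422  94.584] toolcontact [-110.631   76.513]
R front [ -1.755 -95.17 ] toolcontact [-102.287  -87.275]Traceback (most recent call last):
  File "look.py", line 7, in <module>
    c,th,l,n=fitT(p,np.array([600,50]))
             ~~~~^^^^^^^^^^^^^^^^^^^^^^
  File "pose.py", line 14, in fitT
    A,B=max(e,key=lambda e:e[0][0]+e[1][0])
        ~~~^^^^^^^^^^^^^^^^^^^^^^^^^^^^^^^^
ValueError: max() iterable argument is empty
```

Call:
move_arm --moves '[{"offset": [-4, 1, 0], "twist": 0, "hand": 1}, {"offset": [-4, 1, 0], "twist": 0.01, "hand": 1}, {"offset": [-1, 0, 0], "twist": 0, "hand": 1}, {"offset": [-1, 0, 0], "twist": 0, "hand": 1}, {"offset": [-0.9, 0, 0], "twist": 0, "hand": 1}, {"offset": [-0.9, 0, 0], "twist": 0, "hand": 1}, {"offset": [-0.9, 0, 0], "twist": 0.004, "hand": 1}, {"offset": [-1, 0.3, 0], "twist": 0.009, "hand": 1}, {"offset": [-1, 0.4, 0], "twist": 0.009, "hand": 1}, {"offset": [-1, 0.4, 0], "twist": 0.009, "hand": 1}]'

```text
time: 27.6
tool_pos: [573.4, 137.4, 196.1]
tcp_rot: [[-1.0, 0.031, -0.007], [0.031, 1.0, -0.001], [0.007, -0.001, -1.0]]
wrist_force: [-13.2, -0.6, 6.0]
finger_gap: 0.3
gripper_force: 6.3
```

Call:
move_arm --moves '[{"offset": [-1, 0.4, 0], "twist": 0.009, "hand": 1}, {"offset": [-0.8, 0.3, 0], "twist": 0.007, "hand": 1}, {"offset": [-0.6, 0.2, 0], "twist": 0.006, "hand": 1}, {"offset": [-0.5, 0.2, 0], "twist": 0.005, "hand": 1}, {"offset": [-0.5, 0.2, 0], "twist": 0.005, "hand": 1}, {"offset": [-0.4, 0.2, 0], "twist": 0.004, "hand": 1}, {"offset": [-0.4, 0.2, 0], "twist": 0.004, "hand": 1}, {"offset": [0, 0, 0], "twist": 0, "hand": 1}, {"offset": [0, 0, 0], "twist": 0, "hand": 1}, {"offset": [0, 0, 0], "twist": 0, "hand": 1}]'

```text
time: 28.43
tool_pos: [577.5, 139.3, 196.1]
tcp_rot: [[-0.998, 0.07, -0.007], [0.07, 0.998, 0.0], [0.007, -0.0, -1.0]]
wrist_force: [-12.5, -0.1, 5.1]
finger_gap: 0.4
gripper_force: 6.2
```

```bash
python3 look.py scene
```

```text
t 28.4833 box [-49.915  -2.211] yaw -0.003 len 185.70648318503842 2 tool [-103.597   83.076] tyaw -0.013 z 196.118043028985 F [-13.018  -0.306]
L front [-4.653 92.665] toolcontact [-104.688   79.941]
R front [ -5.177 -97.334] toolcontact [-105.141  -84.059]
```

Call:
move_arm --moves '[{"offset": [-0.5, 0.2, 0], "twist": 0.004, "hand": 1}, {"offset": [-0.5, 0.2, 0], "twist": 0.004, "hand": 1}, {"offset": [-0.5, 0.2, 0], "twist": 0.005, "hand": 1}, {"offset": [-0.5, 0.2, 0], "twist": 0.005, "hand": 1}, {"offset": [-0.5, 0.2, 0], "twist": 0.005, "hand": 1}, {"offset": [-0.4, 0.2, 0], "twist": 0.004, "hand": 1}, {"offset": [-0.3, 0.1, 0], "twist": 0.003, "hand": 1}, {"offset": [-0.3, 0.1, 0], "twist": 0.003, "hand": 1}, {"offset": [0, 0, 0], "twist": 0, "hand": 1}, {"offset": [0, 0, 0], "twist": 0, "hand": 1}]'

```text
time: 29.32
tool_pos: [581.1, 140.7, 196.1]
tcp_rot: [[-0.995, 0.102, -0.007], [0.102, 0.995, 0.001], [0.007, -0.0, -1.0]]
wrist_force: [-12.7, 2.3, 4.9]
finger_gap: 0.6
gripper_force: 6.5
```

Call:
move_arm --moves '[{"offset": [-0.3, 0.1, 0], "twist": 0.003, "hand": 1}, {"offset": [-0.3, 0.1, 0], "twist": 0.003, "hand": 1}, {"offset": [-0.2, 0.1, 0], "twist": 0.002, "hand": 1}, {"offset": [-0.2, 0.1, 0], "twist": 0.002, "hand": 1}, {"offset": [0, 0, 0], "twist": 0, "hand": 1}, {"offset": [0, 0, 0], "twist": 0, "hand": 1}, {"offset": [0, 0, 0], "twist": 0, "hand": 1}, {"offset": [0, 0, 0], "twist": 0, "hand": 1}, {"offset": [0, 0, 0], "twist": 0, "hand": 1}, {"offset": [0, 0, 0], "twist": 0, "hand": 1}]'

```text
time: 30.15
tool_pos: [582.1, 141.1, 196.1]
tcp_rot: [[-0.994, 0.112, -0.007], [0.112, 0.994, 0.001], [0.007, 0.0, -1.0]]
wrist_force: [-12.5, 1.9, 6.5]
finger_gap: 0.4
gripper_force: 6.6
```

```bash
python3 look.py scene
```

```text
t 30.2 box [-49.062  -2.038] yaw -0.042 len 185.7218868562621 2 tool [-99.21   85.118] tyaw -0.056 z 196.12638392077125 F [-12.305   0.741]
L front [-0.103 90.983] toolcontact [-100.562   82.204]
R front [ -8.1   -98.848] toolcontact [-107.464  -81.651]
```

Call:
move_arm --moves '[{"offset": [-0.3, 0.1, 0], "twist": 0.003, "hand": 1}, {"offset": [-0.3, 0.1, 0], "twist": 0.003, "hand": 1}, {"offset": [-0.3, 0.1, 0], "twist": 0.003, "hand": 1}, {"offset": [-0.3, 0.1, 0], "twist": 0.003, "hand": 1}, {"offset": [-0.2, 0.1, 0], "twist": 0.002, "hand": 1}, {"offset": [-0.2, 0.1, 0], "twist": 0.002, "hand": 1}, {"offset": [0, 0, 0], "twist": 0, "hand": 1}, {"offset": [0, 0, 0], "twist": 0, "hand": 1}, {"offset": [0, 0, 0], "twist": 0, "hand": 1}, {"offset": [0, 0, 0], "twist": 0, "hand": 1}]'

```text
time: 31.03
tool_pos: [583.7, 141.7, 196.2]
tcp_rot: [[-0.992, 0.128, -0.007], [0.128, 0.992, 0.001], [0.007, 0.0, -1.0]]
wrist_force: [-13.4, 2.9, 4.5]
finger_gap: 0.7
gripper_force: 6.7
```

Call:
move_arm --moves '[{"offset": [6, 0, 0], "twist": 0, "hand": 1}, {"offset": [12, -10, 0], "twist": 0, "hand": 1}, {"offset": [2, -25, 0], "twist": 0, "hand": 1}, {"offset": [0, -32, 0], "twist": 0, "hand": 1}, {"offset": [0, -32, 0], "twist": 0, "hand": 1}, {"offset": [0, -32, 0], "twist": -0.01, "hand": 1}, {"offset": [0, -25, 0], "twist": 0, "hand": 1}, {"offset": [-4, -9, 0], "twist": 0, "hand": 1}, {"offset": [-4, 0, 0], "twist": 0, "hand": 1}, {"offset": [0, 0, 0], "twist": 0, "hand": 1}]'

```text
time: 31.87
tool_pos: [553.4, -21.3, 196.9]
tcp_rot: [[-0.993, 0.121, 0.001], [0.121, 0.993, 0.001], [-0.001, 0.001, -1.0]]
wrist_force: [-0.1, -0.1, -0.0]
finger_gap: 0.5
gripper_force: 0.0
```

```bash
python3 look.py scene
```

```text
t 31.9167 box [-48.934  -2.346] yaw -0.057 len 185.74773244478524 2 tool [-118.903  -78.019] tyaw -0.063 z 196.68522281999793 F [ 0.712 -1.275]
L front [ 1.394 89.942] toolcontact [-99.183  82.648]
R front [ -9.408 -99.751] toolcontact [-108.507  -81.087]
```

Call:
move_arm --moves '[{"offset": [-4, -1, 0], "twist": 0, "hand": 1}, {"offset": [-4, -1, 0], "twist": 0, "hand": 1}, {"offset": [-1, 0, 0], "twist": 0, "hand": 1}, {"offset": [-1, 0, 0], "twist": 0, "hand": 1}, {"offset": [-0.9, 0, 0], "twist": 0, "hand": 1}, {"offset": [-0.9, 0, 0], "twist": 0, "hand": 1}, {"offset": [-0.9, 0, 0], "twist": -0.004, "hand": 1}, {"offset": [-1, -0.3, 0], "twist": -0.009, "hand": 1}, {"offset": [-1, -0.4, 0], "twist": -0.009, "hand": 1}, {"offset": [-1, -0.4, 0], "twist": -0.009, "hand": 1}]'

```text
time: 32.75
tool_pos: [566.3, -25.9, 196.1]
tcp_rot: [[-0.996, 0.088, -0.007], [0.088, 0.996, 0.001], [0.007, 0.001, -1.0]]
wrist_force: [-12.3, 1.9, 5.1]
finger_gap: 0.4
gripper_force: 6.5
```

Call:
move_arm --moves '[{"offset": [-1, -0.4, 0], "twist": -0.009, "hand": 1}, {"offset": [-0.8, -0.3, 0], "twist": -0.007, "hand": 1}, {"offset": [-0.6, -0.2, 0], "twist": -0.006, "hand": 1}, {"offset": [-0.5, -0.2, 0], "twist": -0.005, "hand": 1}, {"offset": [-0.5, -0.2, 0], "twist": -0.005, "hand": 1}, {"offset": [-0.4, -0.2, 0], "twist": -0.004, "hand": 1}, {"offset": [-0.4, -0.2, 0], "twist": -0.004, "hand": 1}, {"offset": [0, 0, 0], "twist": 0, "hand": 1}, {"offset": [0, 0, 0], "twist": 0, "hand": 1}, {"offset": [0, 0, 0], "twist": 0, "hand": 1}]'

```text
time: 33.58
tool_pos: [570.3, -28.3, 196.1]
tcp_rot: [[-0.999, 0.049, -0.007], [0.049, 0.999, 0.0], [0.007, -0.0, -1.0]]
wrist_force: [-13.5, 0.5, 5.0]
finger_gap: 0.2
gripper_force: 6.4
```

```bash
python3 look.py scene
```

```text
t 33.6333 box [-47.577  -2.506] yaw -0.003 len 186.06073962837337 2 tool [-101.365  -84.642] tyaw 0.008 z 196.1116518247414 F [-13.363  -0.604]
L front [-2.254 92.34 ] toolcontact [-102.298   79.68 ]
R front [ -2.901 -97.659] toolcontact [-102.856  -84.319]
```

Call:
move_arm --moves '[{"offset": [-0.5, -0.2, 0], "twist": -0.004, "hand": 1}, {"offset": [-0.5, -0.2, 0], "twist": -0.004, "hand": 1}, {"offset": [-0.5, -0.2, 0], "twist": -0.005, "hand": 1}, {"offset": [-0.5, -0.2, 0], "twist": -0.005, "hand": 1}, {"offset": [-0.5, -0.2, 0], "twist": -0.005, "hand": 1}, {"offset": [-0.4, -0.2, 0], "twist": -0.004, "hand": 1}, {"offset": [-0.3, -0.1, 0], "twist": -0.003, "hand": 1}, {"offset": [-0.3, -0.1, 0], "twist": -0.003, "hand": 1}, {"offset": [0, 0, 0], "twist": 0, "hand": 1}, {"offset": [0, 0, 0], "twist": 0, "hand": 1}]'

```text
time: 34.47
tool_pos: [573.7, -30.1, 196.1]
tcp_rot: [[-1.0, 0.016, -0.007], [0.016, 1.0, -0.0], [0.007, -0.0, -1.0]]
wrist_force: [-13.3, -0.3, 5.3]
finger_gap: 1.1
gripper_force: 6.7
```

Call:
move_arm --moves '[{"offset": [-0.3, -0.1, 0], "twist": -0.003, "hand": 1}, {"offset": [-0.3, -0.1, 0], "twist": -0.003, "hand": 1}, {"offset": [-0.2, -0.1, 0], "twist": -0.002, "hand": 1}, {"offset": [-0.2, -0.1, 0], "twist": -0.002, "hand": 1}, {"offset": [0, 0, 0], "twist": 0, "hand": 1}, {"offset": [0, 0, 0], "twist": 0, "hand": 1}, {"offset": [0, 0, 0], "twist": 0, "hand": 1}, {"offset": [0, 0, 0], "twist": 0, "hand": 1}, {"offset": [0, 0, 0], "twist": 0, "hand": 1}, {"offset": [0, 0, 0], "twist": 0, "hand": 1}]'

```text
time: 35.3
tool_pos: [574.2, -30.4, 196.1]
tcp_rot: [[-1.0, 0.006, -0.009], [0.006, 1.0, 0.0], [0.009, -0.0, -1.0]]
wrist_force: [-17.0, -0.4, 8.5]
finger_gap: 0.6
gripper_force: 8.7
```

```bash
python3 look.py scene
```

```text
t 35.35 box [-46.623  -2.482] yaw 0.029 len 185.95908533673463 2 tool [-97.376 -86.511] tyaw 0.05 z 196.10425537367954 F [-16.793  -0.902]
L front [-4.359 93.767] toolcontact [-103.946   77.911]
R front [  1.076 -96.156] toolcontact [-99.255 -86.022]
```

Call:
move_arm --moves '[{"offset": [6, 0, 0], "twist": 0, "hand": 1}, {"offset": [12, 10, 0], "twist": 0.01, "hand": 1}, {"offset": [2, 25, 0], "twist": 0.005, "hand": 1}, {"offset": [0, 32, 0], "twist": 0, "hand": 1}, {"offset": [0, 32, 0], "twist": 0, "hand": 1}, {"offset": [0, 32, 0], "twist": 0, "hand": 1}, {"offset": [0, 25, 0], "twist": 0, "hand": 1}, {"offset": [-4, 10, 0], "twist": 0, "hand": 1}, {"offset": [-4, 0, 0], "twist": 0, "hand": 1}, {"offset": [0, 0, 0], "twist": 0, "hand": 1}]'

```text
time: 36.18
tool_pos: [568.2, 135.4, 196.7]
tcp_rot: [[-1.0, 0.02, 0.001], [0.02, 1.0, -0.001], [-0.001, -0.001, -1.0]]
wrist_force: [-0.1, -0.5, 0.4]
finger_gap: 0.7
gripper_force: 0.0
```

```bash
python3 look.py scene;python3 look.py top
```

```text
t 36.2333 box [-46.625  -2.422] yaw 0.029 len 185.8401112660047 2 tool [-112.844   78.002] tyaw 0.035 z 196.51540972619793 F [ 0.239 -0.203]
L front [-4.361 93.826] toolcontact [-103.948   77.971]
R front [  1.075 -96.096] toolcontact [-99.256 -85.962]Traceback (most recent call last):
  File "look.py", line 7, in <module>
    c,th,l,n=fitT(p,np.array([600,50]))
             ~~~~^^^^^^^^^^^^^^^^^^^^^^
  File "pose.py", line 14, in fitT
    A,B=max(e,key=lambda e:e[0][0]+e[1][0])
        ~~~^^^^^^^^^^^^^^^^^^^^^^^^^^^^^^^^
ValueError: max() iterable argument is empty
```

Call:
move_arm --moves '[{"offset": [-4, 1, 0], "twist": 0, "hand": 1}, {"offset": [-2.5, 1, 0], "twist": 0, "hand": 1}, {"offset": [-1, 0, 0], "twist": 0, "hand": 1}, {"offset": [-1, 0, 0], "twist": 0, "hand": 1}, {"offset": [-0.9, 0, 0], "twist": 0, "hand": 1}, {"offset": [-0.9, 0, 0], "twist": 0.003, "hand": 1}, {"offset": [-0.8, 0.1, 0], "twist": 0.005, "hand": 1}, {"offset": [-0.8, 0.2, 0], "twist": 0.006, "hand": 1}, {"offset": [-0.6, 0.2, 0], "twist": 0.005, "hand": 1}, {"offset": [-0.5, 0.2, 0], "twist": 0.005, "hand": 1}]'

```text
time: 37.12
tool_pos: [579.1, 138.1, 196.1]
tcp_rot: [[-0.999, 0.045, -0.007], [0.045, 0.999, -0.001], [0.007, -0.001, -1.0]]
wrist_force: [-11.8, -0.7, 5.5]
finger_gap: 0.2
gripper_force: 6.2
```

```bash
python3 look.py scene
```

```text
t 37.1667 box [-46.607  -2.421] yaw 0.022 len 185.8556515460841 2 tool [-101.966   81.996] tyaw 0.011 z 196.10504704830183 F [-11.036  -2.844]
L front [-3.665 93.527] toolcontact [-103.362   78.375]
R front [  0.43  -96.429] toolcontact [-99.827 -85.587]
```

Call:
move_arm --moves '[{"offset": [-0.4, 0.2, 0], "twist": 0.003, "hand": 1}, {"offset": [-0.4, 0.2, 0], "twist": 0.003, "hand": 1}, {"offset": [-0.4, 0.2, 0], "twist": 0.003, "hand": 1}, {"offset": [-0.4, 0.2, 0], "twist": 0.003, "hand": 1}, {"offset": [-0.4, 0.2, 0], "twist": 0.003, "hand": 1}, {"offset": [-0.4, 0.2, 0], "twist": 0.003, "hand": 1}, {"offset": [-0.4, 0.2, 0], "twist": 0.003, "hand": 1}, {"offset": [-0.4, 0.2, 0], "twist": 0.003, "hand": 1}, {"offset": [0, 0, 0], "twist": 0, "hand": 1}, {"offset": [0, 0, 0], "twist": 0, "hand": 1}]'

```text
time: 38.0
tool_pos: [582.3, 139.6, 196.2]
tcp_rot: [[-0.998, 0.068, -0.007], [0.068, 0.998, -0.001], [0.007, -0.001, -1.0]]
wrist_force: [-12.1, -1.6, 4.2]
finger_gap: 0.6
gripper_force: 6.0
```

Call:
move_arm --moves '[{"offset": [-0.3, 0.1, 0], "twist": 0.003, "hand": 1}, {"offset": [-0.3, 0.1, 0], "twist": 0.003, "hand": 1}, {"offset": [-0.2, 0.1, 0], "twist": 0.002, "hand": 1}, {"offset": [-0.2, 0.1, 0], "twist": 0.002, "hand": 1}, {"offset": [0, 0, 0], "twist": 0, "hand": 1}, {"offset": [0, 0, 0], "twist": 0, "hand": 1}, {"offset": [0, 0, 0], "twist": 0, "hand": 1}, {"offset": [0, 0, 0], "twist": 0, "hand": 1}, {"offset": [0, 0, 0], "twist": 0, "hand": 1}, {"offset": [0, 0, 0], "twist": 0, "hand": 1}]'

```text
time: 38.83
tool_pos: [583.3, 140.0, 196.1]
tcp_rot: [[-0.997, 0.078, -0.007], [0.078, 0.997, -0.0], [0.007, -0.001, -1.0]]
wrist_force: [-11.4, -0.3, 5.2]
finger_gap: 0.5
gripper_force: 6.2
```

```bash
python3 look.py scene
```

```text
t 38.8833 box [-45.531  -2.077] yaw -0.017 len 186.32035026284257 2 tool [-97.928  84.176] tyaw -0.022 z 196.1286018644326 F [-12.441  -0.816]
L front [ 1.052 92.157] toolcontact [-99.152  80.832]
R front [ -2.126 -97.816] toolcontact [-101.895  -83.146]
```

Call:
move_arm --moves '[{"offset": [-0.3, 0.1, 0], "twist": 0.003, "hand": 1}, {"offset": [-0.3, 0.1, 0], "twist": 0.003, "hand": 1}, {"offset": [-0.3, 0.1, 0], "twist": 0.003, "hand": 1}, {"offset": [-0.2, 0.1, 0], "twist": 0.002, "hand": 1}, {"offset": [-0.2, 0.1, 0], "twist": 0.002, "hand": 1}, {"offset": [0, 0, 0], "twist": 0, "hand": 1}, {"offset": [0, 0, 0], "twist": 0, "hand": 1}, {"offset": [0, 0, 0], "twist": 0, "hand": 1}, {"offset": [0, 0, 0], "twist": 0, "hand": 1}, {"offset": [0, 0, 0], "twist": 0, "hand": 1}]'

```text
time: 39.72
tool_pos: [584.5, 140.5, 196.1]
tcp_rot: [[-0.996, 0.091, -0.007], [0.091, 0.996, -0.0], [0.007, -0.001, -1.0]]
wrist_force: [-13.9, 0.0, 4.8]
finger_gap: 0.5
gripper_force: 6.6
```

Call:
move_arm --moves '[{"offset": [-0.3, 0.1, 0], "twist": 0.002, "hand": 1}, {"offset": [-0.2, 0.1, 0], "twist": 0.002, "hand": 1}, {"offset": [-0.2, 0.1, 0], "twist": 0.002, "hand": 1}, {"offset": [0, 0, 0], "twist": 0, "hand": 1}, {"offset": [0, 0, 0], "twist": 0, "hand": 1}, {"offset": [0, 0, 0], "twist": 0, "hand": 1}, {"offset": [0, 0, 0], "twist": 0, "hand": 1}, {"offset": [0, 0, 0], "twist": 0, "hand": 1}, {"offset": [0, 0, 0], "twist": 0, "hand": 1}, {"offset": [0, 0, 0], "twist": 0, "hand": 1}]'

```text
time: 40.55
tool_pos: [584.8, 140.7, 196.1]
tcp_rot: [[-0.995, 0.097, -0.009], [0.097, 0.995, -0.001], [0.009, -0.001, -1.0]]
wrist_force: [-17.5, -0.9, 7.5]
finger_gap: 0.4
gripper_force: 8.4
```

```bash
python3 look.py scene
```

```text
t 40.6 box [-45.35   -1.921] yaw -0.029 len 185.9149559392264 2 tool [-96.473  84.909] tyaw -0.041 z 196.12301643996335 F [-16.429  -0.473]
L front [ 2.351 91.752] toolcontact [-97.98  81.62]
R front [ -3.088 -98.17 ] toolcontact [-102.675  -82.313]
```

Call:
move_arm --moves '[{"offset": [6, 0, 0], "twist": 0, "hand": 1}, {"offset": [12, -10, 0], "twist": -0.01, "hand": 1}, {"offset": [2, -25, 0], "twist": -0.005, "hand": 1}, {"offset": [0, -32, 0], "twist": 0, "hand": 1}, {"offset": [0, -32, 0], "twist": 0, "hand": 1}, {"offset": [0, -32, 0], "twist": 0, "hand": 1}, {"offset": [0, -25, 0], "twist": 0, "hand": 1}, {"offset": [-4, -9, 0], "twist": 0, "hand": 1}, {"offset": [-4, 0, 0], "twist": 0, "hand": 1}, {"offset": [0, 0, 0], "twist": 0, "hand": 1}]'

```text
time: 41.43
tool_pos: [561.9, -22.6, 196.8]
tcp_rot: [[-0.996, 0.084, 0.001], [0.084, 0.996, 0.001], [-0.001, 0.001, -1.0]]
wrist_force: [-0.2, 0.9, -0.2]
finger_gap: 0.4
gripper_force: 0.0
```

```bash
python3 look.py scene
```

```text
t 41.4833 box [-45.262  -2.051] yaw -0.028 len 185.7142636861925 2 tool [-110.359  -78.741] tyaw -0.026 z 196.67261221643096 F [-0.411  0.427]
L front [ 2.404 91.64 ] toolcontact [-97.923  81.47 ]
R front [ -2.964 -98.285] toolcontact [-102.557  -82.464]
```

Call:
move_arm --moves '[{"offset": [-3, -2, 0], "twist": 0, "hand": 1}, {"offset": [-2.5, -1, 0], "twist": 0, "hand": 1}, {"offset": [-0.9, 0, 0], "twist": 0, "hand": 1}, {"offset": [-0.9, 0, 0], "twist": 0, "hand": 1}, {"offset": [-0.9, 0, 0], "twist": 0, "hand": 1}, {"offset": [-0.9, 0, 0], "twist": -0.003, "hand": 1}, {"offset": [-0.8, -0.1, 0], "twist": -0.005, "hand": 1}, {"offset": [-0.8, -0.2, 0], "twist": -0.006, "hand": 1}, {"offset": [-0.5, -0.2, 0], "twist": -0.004, "hand": 1}, {"offset": [-0.5, -0.2, 0], "twist": -0.004, "hand": 1}]'

```text
time: 42.32
tool_pos: [571.0, -26.9, 196.1]
tcp_rot: [[-0.998, 0.06, -0.007], [0.06, 0.998, 0.001], [0.007, 0.001, -1.0]]
wrist_force: [-12.5, 2.2, 5.7]
finger_gap: 0.8
gripper_force: 6.3
```

Call:
move_arm --moves '[{"offset": [-0.4, -0.2, 0], "twist": -0.003, "hand": 1}, {"offset": [-0.4, -0.2, 0], "twist": -0.003, "hand": 1}, {"offset": [-0.3, -0.1, 0], "twist": -0.003, "hand": 1}, {"offset": [-0.3, -0.1, 0], "twist": -0.003, "hand": 1}, {"offset": [0, 0, 0], "twist": 0, "hand": 1}, {"offset": [0, 0, 0], "twist": 0, "hand": 1}, {"offset": [0, 0, 0], "twist": 0, "hand": 1}, {"offset": [0, 0, 0], "twist": 0, "hand": 1}, {"offset": [0, 0, 0], "twist": 0, "hand": 1}, {"offset": [0, 0, 0], "twist": 0, "hand": 1}]'

```text
time: 43.15
tool_pos: [572.3, -27.7, 196.1]
tcp_rot: [[-0.999, 0.049, -0.007], [0.049, 0.999, 0.001], [0.007, 0.001, -1.0]]
wrist_force: [-11.8, 1.7, 5.3]
finger_gap: 0.5
gripper_force: 6.1
```

```bash
python3 look.py scene
```

```text
t 43.2 box [-44.898  -2.231] yaw -0.01 len 185.89895910963457 2 tool [-99.384 -83.947] tyaw 0.008 z 196.09657186545857 F [-11.877   1.974]
L front [ 1.041 92.319] toolcontact [-99.083  80.31 ]
R front [ -0.842 -97.672] toolcontact [-100.708  -83.682]
```

Call:
move_arm --moves '[{"offset": [-0.3, -0.1, 0], "twist": -0.003, "hand": 1}, {"offset": [-0.3, -0.1, 0], "twist": -0.003, "hand": 1}, {"offset": [-0.3, -0.1, 0], "twist": -0.003, "hand": 1}, {"offset": [-0.3, -0.1, 0], "twist": -0.003, "hand": 1}, {"offset": [-0.2, -0.1, 0], "twist": -0.002, "hand": 1}, {"offset": [-0.2, -0.1, 0], "twist": -0.002, "hand": 1}, {"offset": [0, 0, 0], "twist": 0, "hand": 1}, {"offset": [0, 0, 0], "twist": 0, "hand": 1}, {"offset": [0, 0, 0], "twist": 0, "hand": 1}, {"offset": [0, 0, 0], "twist": 0, "hand": 1}]'

```text
time: 44.03
tool_pos: [573.8, -28.6, 196.1]
tcp_rot: [[-0.999, 0.033, -0.007], [0.033, 0.999, 0.0], [0.007, 0.0, -1.0]]
wrist_force: [-11.8, 1.4, 5.4]
finger_gap: 0.3
gripper_force: 6.4
```

Call:
move_arm --moves '[{"offset": [-0.3, -0.1, 0], "twist": -0.003, "hand": 1}, {"offset": [-0.3, -0.1, 0], "twist": -0.003, "hand": 1}, {"offset": [-0.2, -0.1, 0], "twist": -0.002, "hand": 1}, {"offset": [0, 0, 0], "twist": 0, "hand": 1}, {"offset": [0, 0, 0], "twist": 0, "hand": 1}, {"offset": [0, 0, 0], "twist": 0, "hand": 1}, {"offset": [0, 0, 0], "twist": 0, "hand": 1}, {"offset": [0, 0, 0], "twist": 0, "hand": 1}, {"offset": [0, 0, 0], "twist": 0, "hand": 1}, {"offset": [0, 0, 0], "twist": 0, "hand": 1}]'

```text
time: 44.87
tool_pos: [574.3, -28.8, 196.1]
tcp_rot: [[-1.0, 0.025, -0.008], [0.025, 1.0, 0.001], [0.008, 0.0, -1.0]]
wrist_force: [-16.0, 1.0, 7.2]
finger_gap: 0.1
gripper_force: 7.9
```

```bash
python3 look.py scene
```

```text
t 44.9167 box [-44.521  -2.384] yaw 0.007 len 185.79213825789952 2 tool [-97.39  -84.956] tyaw 0.032 z 196.06227808424813 F [-15.349   0.509]
L front [-0.23  92.949] toolcontact [-100.131   79.204]
R front [  1.186 -97.046] toolcontact [-98.908 -84.792]
```

Call:
move_arm --moves '[{"offset": [6, 0, 0], "twist": 0, "hand": 1}, {"offset": [12, 10, 0], "twist": 0.015, "hand": 1}, {"offset": [2, 25, 0], "twist": 0.01, "hand": 1}, {"offset": [0, 32, 0], "twist": 0, "hand": 1}, {"offset": [0, 32, 0], "twist": 0, "hand": 1}, {"offset": [0, 32, 0], "twist": 0, "hand": 1}, {"offset": [0, 25, 0], "twist": 0, "hand": 1}, {"offset": [-4, 10, 0], "twist": 0, "hand": 1}, {"offset": [-4, 0, 0], "twist": 0, "hand": 1}, {"offset": [0, 0, 0], "twist": 0, "hand": 1}]'

```text
time: 45.75
tool_pos: [572.6, 136.7, 196.6]
tcp_rot: [[-0.999, 0.049, 0.001], [0.049, 0.999, -0.001], [-0.001, -0.001, -1.0]]
wrist_force: [-0.1, -0.6, 0.0]
finger_gap: 0.1
gripper_force: 0.0
```

```bash
python3 look.py scene
```

```text
t 45.8 box [-44.52   -2.424] yaw 0.007 len 185.87303415834847 2 tool [-108.51   79.5 ] tyaw 0.006 z 196.53197699208073 F [-0.081 -0.126]
L front [-0.23  92.908] toolcontact [-100.13    79.163]
R front [  1.187 -97.086] toolcontact [-98.908 -84.832]
```

Call:
move_arm --moves '[{"offset": [-4, 1, 0], "twist": 0, "hand": 1}, {"offset": [-2, 1, 0], "twist": 0, "hand": 1}, {"offset": [-0.8, 0, 0], "twist": 0, "hand": 1}, {"offset": [-0.8, 0, 0], "twist": 0, "hand": 1}, {"offset": [-0.8, 0, 0], "twist": 0, "hand": 1}, {"offset": [-0.8, 0, 0], "twist": 0.003, "hand": 1}, {"offset": [-0.6, 0.1, 0], "twist": 0.004, "hand": 1}, {"offset": [-0.5, 0.2, 0], "twist": 0.004, "hand": 1}, {"offset": [-0.5, 0.2, 0], "twist": 0.004, "hand": 1}, {"offset": [-0.4, 0.2, 0], "twist": 0.003, "hand": 1}]'

```text
time: 46.63
tool_pos: [582.1, 139.0, 196.1]
tcp_rot: [[-0.998, 0.068, -0.005], [0.068, 0.998, -0.001], [0.005, -0.001, -1.0]]
wrist_force: [-10.8, -2.0, 5.4]
finger_gap: 0.5
gripper_force: 5.7
```

Call:
move_arm --moves '[{"offset": [-0.3, 0.1, 0], "twist": 0.003, "hand": 1}, {"offset": [-0.3, 0.1, 0], "twist": 0.003, "hand": 1}, {"offset": [-0.3, 0.1, 0], "twist": 0.002, "hand": 1}, {"offset": [-0.2, 0.1, 0], "twist": 0.002, "hand": 1}, {"offset": [0, 0, 0], "twist": 0, "hand": 1}, {"offset": [0, 0, 0], "twist": 0, "hand": 1}, {"offset": [0, 0, 0], "twist": 0, "hand": 1}, {"offset": [0, 0, 0], "twist": 0, "hand": 1}, {"offset": [0, 0, 0], "twist": 0, "hand": 1}, {"offset": [0, 0, 0], "twist": 0, "hand": 1}]'

```text
time: 47.47
tool_pos: [583.0, 139.4, 196.1]
tcp_rot: [[-0.997, 0.077, -0.006], [0.077, 0.997, -0.001], [0.006, -0.001, -1.0]]
wrist_force: [-11.2, -0.7, 4.6]
finger_gap: 0.4
gripper_force: 5.7
```

```bash
python3 look.py scene
```

```text
t 47.5167 box [-44.417  -2.228] yaw -0.004 len 185.97478724628732 2 tool [-98.246  83.522] tyaw -0.021 z 196.07904758035275 F [-10.96   -2.587]
L front [ 0.938 92.603] toolcontact [-99.11   79.977]
R front [  0.227 -97.396] toolcontact [-99.723 -84.022]
```

Call:
move_arm --moves '[{"offset": [6, 0, 0], "twist": -0.021, "hand": 1}, {"offset": [20, 0, -10], "twist": 0, "hand": 1}, {"offset": [12, 0, -25], "twist": 0, "hand": 1}, {"offset": [12.3, -20, -25], "twist": 0, "hand": 1}, {"offset": [0, -38, 0], "twist": 0, "hand": 1}, {"offset": [0, -38, 0], "twist": 0, "hand": 1}, {"offset": [0, -38, 0], "twist": 0, "hand": 1}, {"offset": [0, -38, 0], "twist": 0, "hand": 1}, {"offset": [0, -38, 0], "twist": 0, "hand": 1}, {"offset": [0, -38, 0], "twist": 0, "hand": 1}]'

```text
time: 48.35
tool_pos: [519.7, -106.8, 257.1]
tcp_rot: [[-0.998, 0.056, 0.002], [0.056, 0.998, -0.001], [-0.002, -0.0, -1.0]]
wrist_force: [0.1, 0.1, 1.0]
finger_gap: 0.4
gripper_force: 0.0
```

Call:
move_arm --moves '[{"offset": [0, -38, 0], "twist": 0, "hand": 1}, {"offset": [0, -21, 0], "twist": 0, "hand": 1}, {"offset": [0, 0, 0], "twist": 0, "hand": 1}, {"offset": [0, 0, 20], "twist": 0, "hand": 1}, {"offset": [0, 0, 20], "twist": 0, "hand": 1}, {"offset": [0, 0, 18], "twist": 0, "hand": 1}, {"offset": [0, 0, 0], "twist": 0, "hand": 1}, {"offset": [0, 0, 0], "twist": 0, "hand": 1}, {"offset": [0, 0, 0], "twist": 0, "hand": 1}, {"offset": [0, 0, 0], "twist": 0, "hand": 1}]'

```text
time: 49.18
tool_pos: [517.4, -163.9, 200.5]
tcp_rot: [[-0.998, 0.056, 0.003], [0.056, 0.998, -0.001], [-0.003, -0.001, -1.0]]
wrist_force: [0.4, -0.6, 0.6]
finger_gap: 0.3
gripper_force: 0.0
```

```bash
python3 look.py scene k.png; python3 - <<'E'
from h import *
np.set_printoptions(precision=1,suppress=True)
P=np.array([-100,-155.])
def c(f,gap=0):
    u=np.array([-np.sin(f),np.cos(f)]);v=np.array([np.cos(f),np.sin(f)])
    return P+75*u-(6+10*abs(v[0])+13.5*abs(v[1])+gap)*v
for f in np.linspace(2.06,0,15): print(round(f,2),c(f))
E
```

```text
t 49.2333 box [-44.317  -2.298] yaw 0.001 len 185.75850965147185 2 tool [-146.54  -223.112] tyaw 0.0 z 200.443520962308 F [-0.286  0.142]
L front [ 0.597 92.743] toolcontact [-99.391  79.652]
R front [  0.77  -97.257] toolcontact [-99.242 -84.348]
2.06 [-155.6 -210.2]
1.91 [-163.3 -201. ]
1.77 [-169.5 -190.3]
1.62 [-174.  -178.5]
1.47 [-176.7 -167.9]
1.32 [-178.  -157.6]
1.18 [-177.8 -146.8]
1.03 [-176.  -135.9]
0.88 [-172.4 -125. ]
0.74 [-167.  -114.5]
0.59 [-159.8 -104.7]
0.44 [-150.9  -96.1]
0.29 [-140.4  -88.9]
0.15 [-128.7  -83.4]
0.0 [-116.  -80.]
```

View pics/k.png

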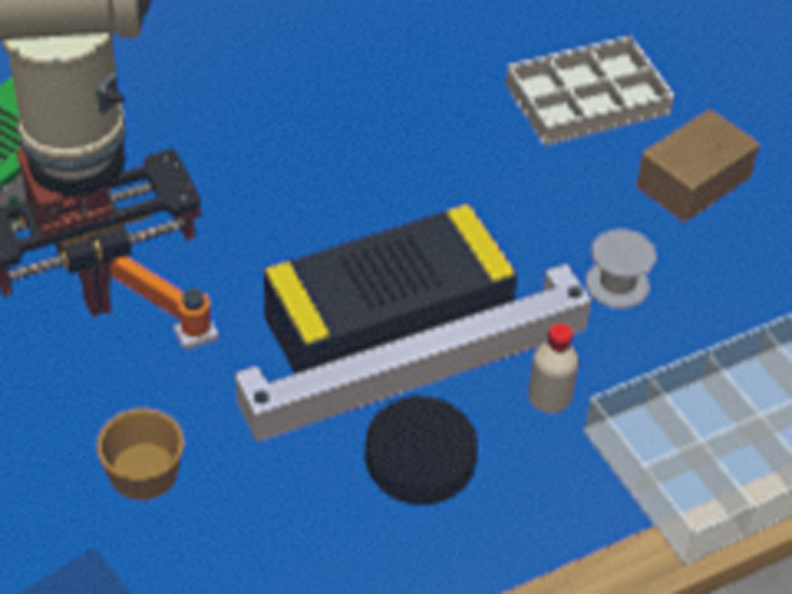

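Call:
move_arm --moves '[{"offset": [4.5, 6.5, 3], "twist": 0, "hand": 1}, {"offset": [4.6, 6.4, 0], "twist": 0, "hand": 1}, {"offset": [7.7, 9.2, 0], "twist": 0, "hand": 1}, {"offset": [6.2, 10.7, 0], "twist": 0, "hand": 1}, {"offset": [4.5, 11.8, 0], "twist": 0, "hand": 1}, {"offset": [2.7, 10.6, 0], "twist": 0, "hand": 1}, {"offset": [1.3, 10.3, 0], "twist": 0, "hand": 1}, {"offset": [-0.2, 10.8, 0], "twist": 0, "hand": 1}, {"offset": [-1.8, 10.9, 0], "twist": 0, "hand": 1}, {"offset": [-3.6, 10.9, 0], "twist": 0, "hand": 1}]'

```text
time: 50.07
tool_pos: [496.6, -63.6, 195.6]
tcp_rot: [[-0.998, 0.057, -0.0], [0.057, 0.998, -0.0], [0.0, -0.0, -1.0]]
wrist_force: [0.3, -3.1, -0.9]
finger_gap: 0.3
gripper_force: 0.9
```

Call:
move_arm --moves '[{"offset": [-5.4, 10.5, 0], "twist": 0, "hand": 1}, {"offset": [-7.2, 9.8, 0], "twist": 0, "hand": 1}, {"offset": [-8.9, 8.6, 0], "twist": 0, "hand": 1}, {"offset": [-10.5, 7.2, 0], "twist": 0, "hand": 1}, {"offset": [-8, 5, 0], "twist": 0, "hand": 1}, {"offset": [-5, 1.5, 0], "twist": 0, "hand": 1}, {"offset": [-3, 1, 0], "twist": 0, "hand": 1}, {"offset": [-2, 0.5, 0], "twist": 0, "hand": 1}, {"offset": [-1.5, 0.3, 0], "twist": 0, "hand": 1}, {"offset": [-1, 0, 0], "twist": 0, "hand": 1}]'

```text
time: 50.9
tool_pos: [551.4, -23.4, 195.4]
tcp_rot: [[-0.998, 0.057, -0.001], [0.057, 0.998, 0.0], [0.001, 0.0, -1.0]]
wrist_force: [-0.7, 1.2, -0.6]
finger_gap: 0.5
gripper_force: 0.7
```

```bash
python3 look.py scene k2.png
```

```text
t 50.95 box [-44.443  -2.271] yaw -0.001 len 185.74170065405386 2 tool [-120.45   -80.974] tyaw -0.001 z 195.4869085195244 F [-1.358  0.388]
L front [ 0.608 92.704] toolcontact [-99.399  79.759]
R front [  0.505 -97.296] toolcontact [-99.488 -84.241]
```

View pics/k2.png

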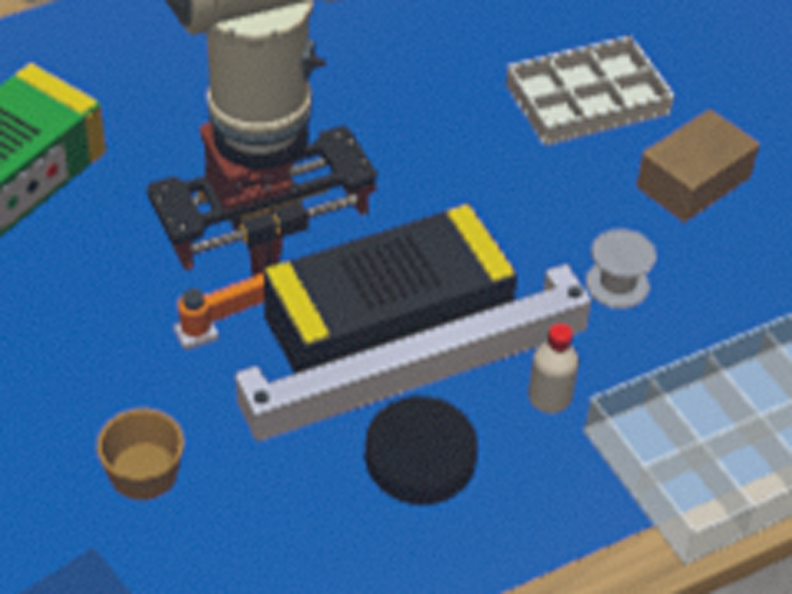

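Call:
move_arm --moves '[{"offset": [-0.6, 0, 0], "twist": 0, "hand": 1}, {"offset": [-0.6, 0, 0], "twist": 0, "hand": 1}, {"offset": [-0.6, 0, 0], "twist": 0, "hand": 1}, {"offset": [-0.5, 0, 0], "twist": 0, "hand": 1}, {"offset": [-0.5, 0, 0], "twist": 0, "hand": 1}, {"offset": [-0.5, 0, 0], "twist": 0, "hand": 1}, {"offset": [-0.4, 0, 0], "twist": 0, "hand": 1}, {"offset": [0, 0, 0], "twist": 0, "hand": 1}, {"offset": [0, 0, 0], "twist": 0, "hand": 1}, {"offset": [0, 0, 0], "twist": 0, "hand": 1}]'

```text
time: 51.78
tool_pos: [555.2, -23.6, 195.7]
tcp_rot: [[-0.998, 0.057, 0.0], [0.057, 0.998, -0.0], [-0.0, -0.0, -1.0]]
wrist_force: [0.4, 0.1, -0.0]
finger_gap: 0.6
gripper_force: 0.4
```

Call:
move_arm --moves '[{"offset": [-0.4, 0, 0], "twist": 0, "hand": 1}, {"offset": [-0.4, 0, 0], "twist": 0, "hand": 1}, {"offset": [-0.4, 0, 0], "twist": 0, "hand": 1}, {"offset": [0, 0, 0], "twist": 0, "hand": 1}, {"offset": [0, 0, 0], "twist": 0, "hand": 1}, {"offset": [0, 0, 0], "twist": 0, "hand": 1}, {"offset": [0, 0, 0], "twist": 0, "hand": 1}, {"offset": [0, 0, 0], "twist": 0, "hand": 1}, {"offset": [0, 0, 0], "twist": 0, "hand": 1}, {"offset": [0, 0, 0], "twist": 0, "hand": 1}]'

```text
time: 52.62
tool_pos: [556.4, -23.7, 195.7]
tcp_rot: [[-0.998, 0.057, 0.0], [0.057, 0.998, -0.0], [-0.0, -0.0, -1.0]]
wrist_force: [-0.7, 1.2, 0.0]
finger_gap: 0.4
gripper_force: 0.3
```

Call:
move_arm --moves '[{"offset": [-0.4, 0, 0], "twist": 0, "hand": 1}, {"offset": [-0.4, 0, 0], "twist": 0, "hand": 1}, {"offset": [-0.4, 0, 0], "twist": 0, "hand": 1}, {"offset": [-0.3, 0, 0], "twist": 0, "hand": 1}, {"offset": [0, 0, 0], "twist": 0, "hand": 1}, {"offset": [0, 0, 0], "twist": 0, "hand": 1}, {"offset": [0, 0, 0], "twist": 0, "hand": 1}, {"offset": [0, 0, 0], "twist": 0, "hand": 1}, {"offset": [0, 0, 0], "twist": 0, "hand": 1}, {"offset": [0, 0, 0], "twist": 0, "hand": 1}]'

```text
time: 53.45
tool_pos: [557.7, -23.7, 195.6]
tcp_rot: [[-0.998, 0.057, -0.0], [0.057, 0.998, 0.0], [0.0, 0.0, -1.0]]
wrist_force: [-4.7, 1.4, 2.7]
finger_gap: 0.9
gripper_force: 2.3
```

```bash
python3 look.py scene; python3 -c "
from h import *
s=arm.state();print(s['wrist_force'],s['ft_torque'])
p=arm.read_camera('scene');print(arm.tip_of(p,'keeper_tip')[:2])
a=-.0565;D=np.array([676.3,50.5]);R=np.array([[np.cos(a),-np.sin(a)],[np.sin(a),np.cos(a)]])
for d in arm.tip_of(p,'keeper_tip')[:2]: print(R.T@(ray(p,d['point'],27)[:2]-D))"
```

```text
t 53.5 box [-44.443  -2.252] yaw -0.001 len 185.7040266855446 2 tool [-114.177  -80.774] tyaw -0.0 z 195.65793824032576 F [-4.094  1.3  ]
L front [ 0.608 92.723] toolcontact [-99.399  79.777]
R front [  0.505 -97.277] toolcontact [-99.488 -84.223]
[-4.01394055  1.52945977  3.79166345] [ 0.19179614  0.79562683 -0.00667718]
[]
```

Call:
move_arm --moves '[{"offset": [-0.3, 0, 0], "twist": 0, "hand": 1}, {"offset": [-0.3, 0, 0], "twist": 0, "hand": 1}, {"offset": [0, 0, 0], "twist": 0, "hand": 1}, {"offset": [0, 0, 0], "twist": 0, "hand": 1}, {"offset": [0, 0, 0], "twist": 0, "hand": 1}, {"offset": [0, 0, 0], "twist": 0, "hand": 1}, {"offset": [0, 0, 0], "twist": 0, "hand": 1}, {"offset": [0, 0, 0], "twist": 0, "hand": 1}, {"offset": [0, 0, 0], "twist": 0, "hand": 1}, {"offset": [0, 0, 0], "twist": 0, "hand": 1}]'

```text
time: 54.48
tool_pos: [558.0, -23.7, 195.6]
tcp_rot: [[-0.998, 0.057, -0.002], [0.057, 0.998, 0.0], [0.002, 0.0, -1.0]]
wrist_force: [-7.3, 1.5, 4.3]
finger_gap: 0.2
gripper_force: 3.8
```

Call:
move_arm --moves '[{"offset": [3, 0, 0], "twist": 0, "hand": 1}, {"offset": [15, 0, 0], "twist": 0, "hand": 1}, {"offset": [25, 0, -15], "twist": 0, "hand": 1}, {"offset": [25, 0, -25], "twist": 0, "hand": 1}, {"offset": [20, 25, -25], "twist": 0, "hand": 1}, {"offset": [10, 35, -10], "twist": 0, "hand": 1}, {"offset": [0, 38, 0], "twist": 0, "hand": 1}, {"offset": [0, 38, 0], "twist": 0, "hand": 1}, {"offset": [0, 38, 0], "twist": 0, "hand": 1}, {"offset": [0, 38, 0], "twist": 0, "hand": 1}]'

```text
time: 55.32
tool_pos: [472.7, 195.2, 271.2]
tcp_rot: [[-0.998, 0.057, 0.003], [0.057, 0.998, 0.001], [-0.003, 0.001, -1.0]]
wrist_force: [0.2, 0.2, -0.2]
finger_gap: 0.2
gripper_force: 0.0
```

Call:
move_arm --moves '[{"offset": [0, 38, 0], "twist": 0, "hand": 1}, {"offset": [0, 38, 0], "twist": 0, "hand": 1}, {"offset": [0, 38, 0], "twist": 0, "hand": 1}, {"offset": [0, 20, 0], "twist": 0, "hand": 1}, {"offset": [0, 0, 0], "twist": 0, "hand": 1}, {"offset": [0, 0, 0], "twist": 0, "hand": 1}, {"offset": [0, 0, 0], "twist": 0, "hand": 1}, {"offset": [0, 0, 0], "twist": 0, "hand": 1}, {"offset": [0, 0, 0], "twist": 0, "hand": 1}, {"offset": [0, 0, 0], "twist": 0, "hand": 1}]'

```text
time: 56.15
tool_pos: [480.5, 326.2, 270.9]
tcp_rot: [[-0.998, 0.058, 0.001], [0.058, 0.998, 0.0], [-0.001, 0.0, -1.0]]
wrist_force: [0.0, -0.3, 0.7]
finger_gap: 0.6
gripper_force: 0.0
```

```bash
python3 look.py scene; python3 look.py top fin.png
```

```text
t 56.2 box [-44.317  -2.304] yaw 0.001 len 185.76977625643997 2 tool [-211.055  264.349] tyaw -0.002 z 270.9013788159391 F [-0.357  0.246]
L front [ 0.597 92.737] toolcontact [-99.391  79.646]
R front [  0.77  -97.263] toolcontact [-99.242 -84.354]
t 56.25 box [-47.456  -2.168] yaw 0.001 len 186.12197621565792 2 tool [-211.112  264.515] tyaw -0.001 z 270.89431243886276 F [0.639 0.492]
L front [-2.593 92.897] toolcontact [-102.574   79.753]
R front [ -2.32  -97.103] toolcontact [-102.338  -84.247]
```

View pics/fin.png

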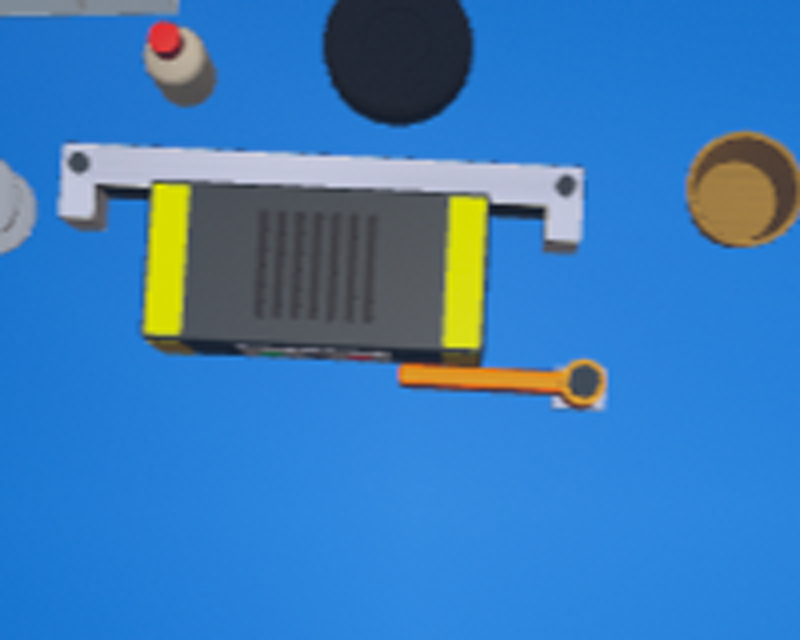

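The top view shows the transformer flush between the ears at (150–487, 185–345), with the keeper shut parallel behind it at (402–583, 378). The arm is clear of everything.

```bash
python3 -c "
from workcell import arm
print(arm.sign_off())"
```

```text
the job is handed in; nothing more can be done
None
```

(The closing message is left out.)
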